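# Unload the insole warming plate with the spatula and sort the boards into the cooling rack

## Robot

A 6-joint arm with a two-finger parallel gripper is mounted at the origin on the work surface. World frame = base frame: x ahead of the robot, y to its left, z up, the work surface at z = 0. Lengths are in m, angles in rad, forces in N, time in s.
With the tool pointing down it reaches from about 0.3 to 0.875 m from the base axis. Payload 6.4 kg.
Tool frame: the origin (TCP) lies on the centre line of the jaws, within the pads' length; the fingertips stand 22 mm ahead of it and the grasp point (between the pads) lies 3 mm ahead of it (r.tip_reach is the distance from the TCP to the fingertips, in m); z points along the fingers, y is the direction in which the jaws open and shut (so a half turn about z gives the same grasp; the last joint's range is limited). The gripper opens to 85 mm and grips with 20 to 120 N. Pads are 22 mm wide; open, the fingers measure 114 mm over their backs; the gripper's body (76 mm by 85 mm) begins 54 mm behind the grasp point. The pads swing forward as they close: fully open they stand 13 mm farther back than shut.
Start: joints at [0.916, 0.181, 1.607, -0, 1.354, -0.206], TCP at [0.249, 0.518, 0.219] pointing down, gripper open.
Joint ranges: [-2.99, 2.99], [-0.89, 2.07], [0.3, 2.58], [-1.14, 4.28], [0, 2.63], [-3.12, 3.12]. Speed limits (rad/s): [2.57, 2.57, 3.01, 3.14, 3.14, 3.14].

## Interface

Orientations are given as a unit quaternion [w, x, y, z].
In Python, from station import r gives the robot as it stands. Calls block until the motion is done:
- r.move_ptp(position, orientation): joint-space move of the TCP to a pose.
- r.line_to(position, attitude=None, max_speed=0.15): straight line of the TCP; attitude=None keeps the orientation; max_speed is the mean speed in m/s.
- r.movej(angles): joint-space move.
- r.command_gripper(opening, newtons=None): opening from 0.0 (shut) to 1.0 (fully open); newtons is the grip in N (None keeps the last); returns when the fingers have stopped.
- r.hold(seconds).
- r.inverse_kinematics(position, orientation): joint angles nearest the present ones, or None.
- r.observe(): the state.
- r.snapshot(name): name is "scene" or "top" or "wrist"; returns the picture (384x512x3 uint8, red, green, blue); there is no depth.
- r.calibration(name): a dict with "vfov" (degrees; the focal length in pixels is half the picture's height over the tangent of half this angle, whatever the lens; pixels are square), "cx", "cy" (the principal point, pixels), "dist" ([k1, k2, p1, p2, k3] as OpenCV has them; the pictures are not rectified), "R" (3x3) and "t" (3): a world point X has camera coordinates R X + t; the wrist camera has in their place "tool_from_camera" (4x4, takes a point from camera to tool coordinates, whose origin is the TCP and whose axes are the flange's). Camera axes: x right, y down, z forward; pixel columns grow to the right and rows downward; lengths in m; the calibration is good to about 2 mm. A picture is of the moment at which its call begins: read the wrist's pose just before it. calibration takes no time and is no camera call.
A pose or a line that the arm cannot do raises r.IKError and nothing moves.
- r.job_done(): hands the job in, once; it reports no verdict.
The state is a dict: "time": time; "joint_pos": joint angles; "dq": joint speeds; "effort": joint torques, N m; "tcp_pos": TCP position; "tool_rot": TCP orientation; "wrist_force": force on the tool from outside, world axes, zero at the start; "torque": the same for the moment, N m; "gripper_width": opening from 0.0 (shut) to 1.0 (fully open).
Only numpy, scipy, OpenCV 4.12 (cv2) and the standard library are available. Lean on these libraries where they do the work, as an engineer would, in place of code of your own. Each camera call takes 0.05 s, during which the arm holds its last target.

## Task

The insole boards on the warming plate are ready but too hot for fingers. Switch the plate off first, then use the spatula to lift off each board and lay it flat, right side up, on its matching row of the red cooling rack: the short boards on the narrow row, the long boards on the wide row, none on top of another. Then put the spatula back in its rest, never touch a board with the gripper, and do not disturb the other things on the bench.

Things in the scene. Friction and masses are not known exactly. Their poses are not given: they have to be found in the camera images.
- warmer: fixed dark-topped warming plate in two level steps, cream switch box on its right (-y). Origin: centre of its base on the table; x points to its back, away from the robot. Both steps reach from y -150 to 150 mm, are open in front, and have 10 mm lips at both y ends. Each step starts with at most one short and one long board, side by side, long sides to the front, within about 20 mm of the stop behind
- step_low (a point): lower step (x -98 to 0 of the warmer), 30 mm above the table: this point is on its surface, mid-width, at the foot of the 15 mm riser behind it, the stop against which a board pushed backwards comes to lie; warmer's axes
- step_high (a point): upper step (x 0 to 88 of the warmer), 45 mm above the table: this point is on its surface, mid-width, at the foot of the 15 mm high back stop, against which a board pushed backwards comes to lie; warmer's axes
- switch (a joint): toggle switch of the plate, rad: 0 leans to the robot (on), 1.0 leans to the back (off); stays where it is left, moves at under 3 N on its ball. Pivot at warmer x 5, y -181 mm, 62 mm above the table
- switch_tip (a point): centre of the 26 mm ball on the switch lever, 55 mm from the pivot; it swings from 26 mm before to 26 mm behind the pivot
- spatula: cranked steel spatula, wooden handle, 160 g. Origin: centre of the blade's underside; x to the tip, z up. Blade 68 mm long (x -34 to 34), 30 wide, 2 thick, last 14 mm tapered to a 1 mm edge. A neck 18 mm wide rises from the blade's rear to the handle: bar 24 mm wide (y), 26 high, along x from -46 to -146 mm, its axis 78 mm above the blade's underside. Starts in its rest
- spatula_grip (a point): on the handle's axis, 75 mm behind and 78 mm above the blade's origin: a good place to grip it from above, across its 24 mm width
- spatula_tip (a point): middle of the blade's front edge, at its underside
- rest: fixed dark steel spatula rest: sheet 4 mm thick, 70 mm wide, x -155 to 45 mm, and at x -128 an upright with a notch for the handle's rear: 36 mm wide, floor 69 mm above the table, sides 14 mm higher. Origin on the table under the place of the blade's centre; x points where the blade points
- rest_spot (a point): top of the rest's sheet under the blade's centre: the spatula is home when its origin is here and its x axis along the rest's
- rack: fixed cooling rack of red sheet iron: two shelf rows along its x axis (away from the robot), 170 mm long (x -85 to 85), tops 45 mm above the table, with 12 mm high flanges along both sides and a stop at the far end, open in front. Down the middle of each row runs a 46 mm wide slot, open to the front and almost down to the table. Origin on the table. A row takes two boards one behind the other
- row_short (a point): middle of the narrow row at the height of its shelf (rack's axes): 121 mm between flanges, for 105 mm boards. A board lowered across the row on the blade comes to rest on the shelf while the blade goes on down into the slot, from where it can be drawn out to the front
- row_long (a point): middle of the wide row at the height of its shelf (rack's axes): 156 mm between flanges, for 140 mm boards; same slot
- short_a: stiff grey insole board, right foot, flat on the warming plate; 105 mm long, 52 mm wide at the ball (heel narrower), 6 mm thick, about 35 g. Its lower edge is feathered: underside 7 mm smaller all round, sloping out to full size 3.5 mm up. Origin: centre of its underside; y along the foot to the toe, z up out of its top. May be absent
- short_b: stiff grey insole board, left foot, flat on the warming plate; 105 mm long, 52 mm wide at the ball (heel narrower), 6 mm thick, about 35 g. Its lower edge is feathered: underside 7 mm smaller all round, sloping out to full size 3.5 mm up. Origin: centre of its underside; y along the foot to the toe, z up out of its top. May be absent
- long_a: stiff grey insole board, right foot, flat on the warming plate; 140 mm long, 58 mm wide at the ball (heel narrower), 6 mm thick, about 55 g. Its lower edge is feathered: underside 7 mm smaller all round, sloping out to full size 3.5 mm up. Origin: centre of its underside; y along the foot to the toe, z up out of its top. May be absent
- long_b: stiff grey insole board, left foot, flat on the warming plate; 140 mm long, 58 mm wide at the ball (heel narrower), 6 mm thick, about 55 g. Its lower edge is feathered: underside 7 mm smaller all round, sloping out to full size 3.5 mm up. Origin: centre of its underside; y along the foot to the toe, z up out of its top. May be absent
- last_a: bystander: green shoe last, 150 mm long, 75 mm high, standing in front at the left
- last_b: bystander: another such last, standing behind the warmer and rack
- cement_tin: bystander: can, 72 mm across, 110 mm high, in front at the right
- tack_tin: bystander: flat tin, 68 mm across, 28 mm high, in front at the left
- brush: bystander: flat brush, 170 mm long, lying in front at the right

How it is judged:
By the outcome, as a careful person would: the job done as asked, in the order asked, and still so for the second after the job is handed in, with the robot touching nothing.
Of short_a, short_b, long_a, long_b only 3 to 4 are there at a start; the rules pass over those that are not, and their reading is None.
At some moment in a run one of short_a, short_b, long_a, long_b may be knocked a few centimetres aside while the robot is not near it.
It also fails if it takes over 210 s, if anything falls off the work surface, if the arm or the gripper's body presses on something with over 40 N, if the wrist force passes 120 N, or if a joint passes its speed limit or range.

## Working session

There is one attempt and no reset: what is moved stays moved. The work goes in short steps, each a Python script; the robot and the scene stay as the last script left them, time stands still between calls to the robot, and variables do not carry over. Pictures are saved under pics/ and viewed, and the job is handed in when it is done.

```bash
ls; mkdir -p pics; python3 - <<'E'
from station import r
import cv2, numpy as np
o=r.observe(); print(o)
for n in ("scene","top","wrist"):
    im=r.snapshot(n); cv2.imwrite(f"pics/{n}0.png",cv2.resize(im[:,:,::-1],(800,600),interpolation=cv2.INTER_CUBIC))
    print(n,r.calibration(n))
E
```

```text
pics
{'time': 0.0, 'joint_pos': array([ 9.15683034e-01,  1.81576703e-01,  1.60798602e+00, -1.29793273e-05,
        1.35379569e+00, -2.06299975e-01]), 'dq': array([-1.34675438e-05,  1.85686115e-03, -1.76371041e-03,  3.36896737e-04,
       -2.42013265e-04,  2.51836692e-04]), 'effort': array([ 1.91892890e-03, -4.44872510e+01, -3.51342559e+01, -2.22180297e-04,
        9.00254556e-03,  4.44660066e-05]), 'tcp_pos': array([0.2491274 , 0.51760206, 0.21857474]), 'tool_rot': array([-3.62855259e-04,  2.22526483e-01,  9.74926246e-01, -8.04890525e-04]), 'wrist_force': array([-0.14698423,  0.34052443, -0.06791589]), 'torque': array([ 0.01115389, -0.00550431, -0.00500457]), 'gripper_width': 0.9962970370362263}
scene {'vfov': 54.76871716735243, 'cx': 255.03561758020945, 'cy': 193.29637786723836, 'dist': array([0.01612929, 0.        , 0.        , 0.        , 0.        ]), 'R': array([[-0.7807722 ,  0.62465055,  0.01436852],
       [ 0.47977357,  0.61410014, -0.62665648],
       [-0.40026502, -0.48238233, -0.77916314]]), 't': array([ 0.44194872, -0.206195  ,  1.2660878 ])}
top {'vfov': 48.338435750300
[... 164 characters left out ...]
94944, -0.00936242],
       [-0.99485114,  0.00459808, -0.10124262],
       [ 0.10128055,  0.00894277, -0.99481771]]), 't': array([-0.00251989,  0.58091716,  1.23087725])}
wrist {'vfov': 64.21065837335426, 'cx': 255.7691499553311, 'cy': 190.61540110678166, 'dist': array([-0.05707013,  0.        ,  0.        ,  0.        ,  0.        ]), 'tool_from_camera': array([[-2.27482138e-04, -9.58766453e-01, -2.84195069e-01,
         7.19748692e-02],
       [ 9.99999811e-01, -3.80529174e-04,  4.83317711e-04,
        -2.55824831e-04],
       [-5.71533322e-04, -2.84194906e-01,  9.58766358e-01,
        -1.54571991e-01],
       [ 0.00000000e+00,  0.00000000e+00,  0.00000000e+00,
         1.00000000e+00]])}
```

View pics/scene0.png

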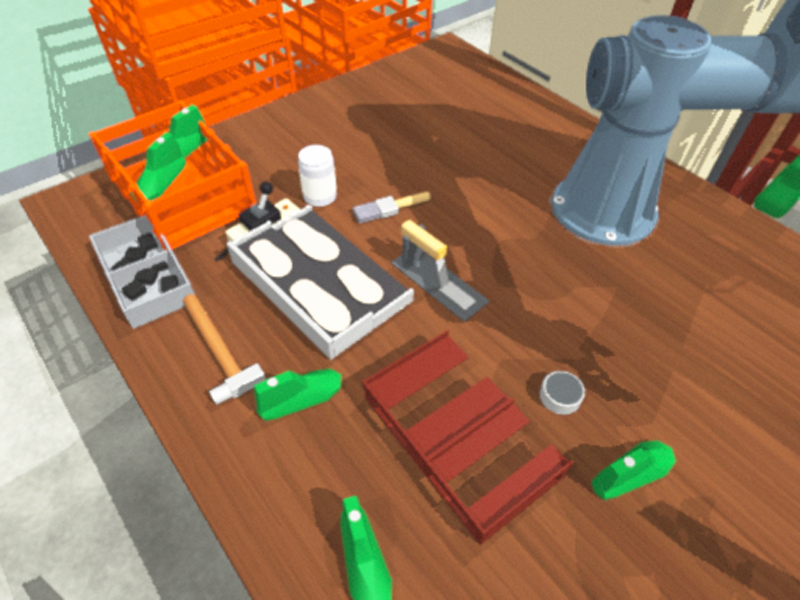

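View pics/top0.png

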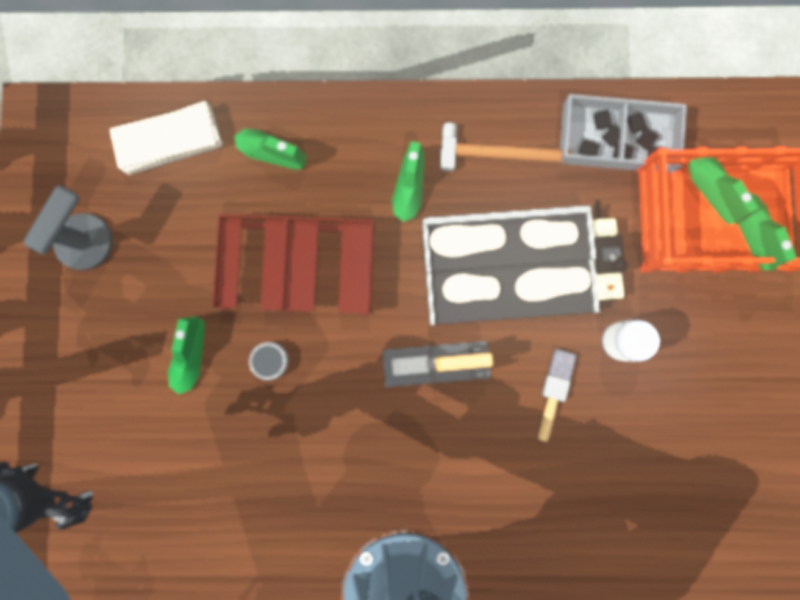

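View pics/wrist0.png

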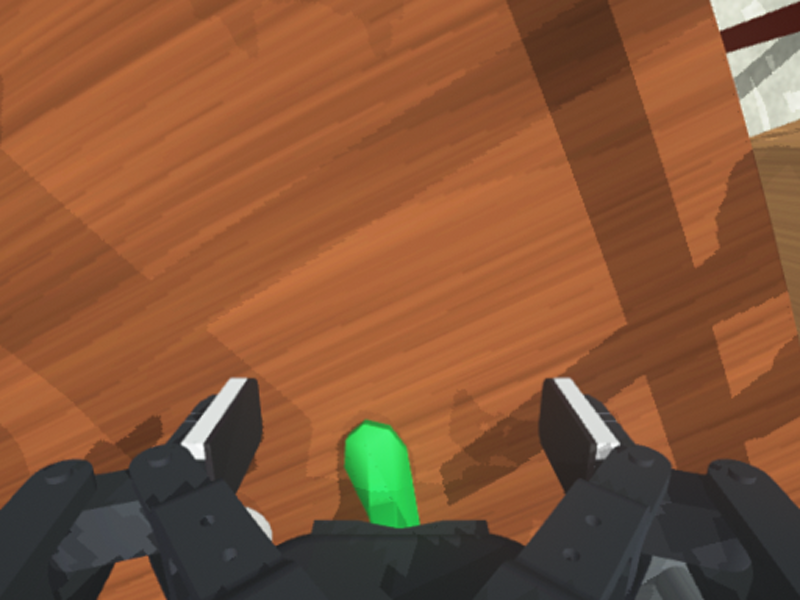

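```bash
cat > h.py <<'E'
import numpy as np, cv2
from scipy.spatial.transform import Rotation as Ro
def K(c):
    f=192/np.tan(np.radians(c['vfov'])/2); return np.array([[f,0,c['cx']],[0,f,c['cy']],[0,0,1.]])
def q2R(q): return Ro.from_quat([q[1],q[2],q[3],q[0]]).as_matrix()
def R2q(R):
    q=Ro.from_matrix(R).as_quat(); return np.array([q[3],q[0],q[1],q[2]])
def ext(c,o=None):
    if 'R' in c: return np.array(c['R']),np.array(c['t'])
    T=np.array(c['tool_from_camera']); Rt=q2R(o['tool_rot']); 
    Rwc=Rt@T[:3,:3]; p=Rt@T[:3,3]+o['tcp_pos']
    return Rwc.T,-Rwc.T@p
def back(uv,z,c,o=None):
    uv=np.atleast_2d(np.float64(uv)); z=np.broadcast_to(z,len(uv))
    n=cv2.undistortPoints(uv.reshape(-1,1,2),K(c),np.array(c['dist'])).reshape(-1,2)
    R,t=ext(c,o); C=-R.T@t; d=np.c_[n,np.ones(len(n))]@R
    s=(z-C[2])/d[:,2]; return C+d*s[:,None]
def proj(X,c,o=None):
    R,t=ext(c,o); return cv2.projectPoints(np.float64(X).reshape(-1,1,3),cv2.Rodrigues(R)[0],t,K(c),np.array(c['dist']))[0].reshape(-1,2)
def crop(im,x0,y0,w,h,s,name):
    cv2.imwrite(name,cv2.resize(im[y0:y0+h,x0:x0+w,::-1],None,fx=s,fy=s,interpolation=cv2.INTER_CUBIC))
E
python3 - <<'E'
from station import r
from h import *
im=r.snapshot('top'); np.save('pics/top0.npy',im)
crop(im,240,125,170,130,4.7,'pics/t1.png')
crop(im,130,130,115,75,6.9,'pics/t2.png')
im=r.snapshot('scene'); np.save('pics/scene0.npy',im)
E
```

```text
(no output)
```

View pics/t1.png

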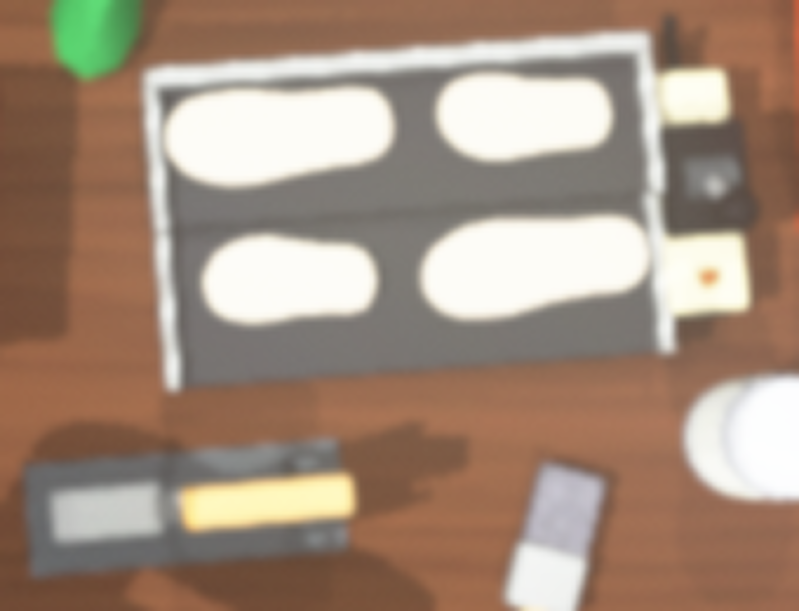

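View pics/t2.png

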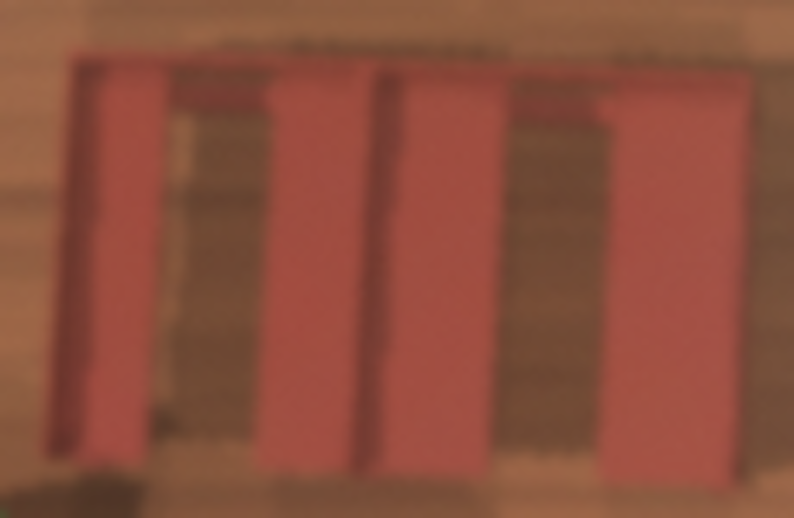

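```bash
python3 - <<'E'
from station import r
from h import *
c=r.calibration('top')
def P(n,pts,z,o=(240,125),s=4.7):
    uv=(np.array(pts,float)+0.5)/s+np.array(o)-0.5
    X=back(uv,z,c); print(n,np.round(X*1000,1).tolist()); return X
a=P('stoptop',[(145,72),(650,35)],.060)
a=P('riser top edge',[(170,232),(655,195)],.045)
print(np.linalg.norm(a[0]-a[1]),np.degrees(np.arctan2(*(a[0]-a[1])[:2][::-1])))
P('front',[(185,385),(665,350)],.030)
P('back stop foot?',[(160,95),(645,58)],.045)
P('rest corners',[(27,463),(35,573),(347,545),(335,440)],.004)
P('blade tip',[(53,492),(57,542)],.006)
P('blade rear',[(158,483),(162,534)],.006)
P('handle top f',[(180,488),(185,530)],.095)
P('handle top r',[(352,474),(354,515)],.095)
P('switch ball',[(716,183)],.11)
P('rack corners(flange top)',[(72,55),(750,75),(50,455),(738,480)],.057,(130,130),6.9)
P('rack slots z45',[(150,455),(260,462),(490,468),(598,475),(505,100),(608,105)],.045,(130,130),6.9)
P('mid flange',[(380,75),(358,470)],.057,(130,130),6.9)
E
```

```text
stoptop [[691.7, -38.3, 60.0], [713.0, -349.6, 60.0]]
riser top edge [[594.0, -53.5, 45.0], [615.6, -353.6, 45.0]]
0.30088905699971025 94.11755409828442
front [[499.9, -62.5, 30.0], [520.4, -360.7, 30.0]]
back stop foot? [[680.0, -47.9, 45.0], [701.7, -350.1, 45.0]]
rest corners [[451.9, 36.9, 4.0], [383.1, 31.9, 4.0], [399.9, -164.5, 4.0], [465.7, -158.0, 4.0]]
blade tip [[433.7, 20.4, 6.0], [402.4, 18.0, 6.0]]
blade rear [[439.1, -45.9, 6.0], [407.2, -48.1, 6.0]]
handle top f [[437.1, -56.7, 95.0], [412.7, -59.4, 95.0]]
handle top r [[444.9, -157.6, 95.0], [421.1, -158.4, 95.0]]
switch ball [[614.0, -371.7, 110.0]]
rack corners(flange top) [[701.3, 341.7, 57.0], [691.3, 55.2, 57.0], [532.2, 346.8, 57.0], [520.5, 60.0, 57.0]]
rack slots z45 [[532.7, 308.2, 45.0], [529.6, 261.8, 45.0], [526.6, 165.0, 45.0], [523.5, 119.6, 45.0], [683.4, 160.2, 45.0], [681.0, 116.3, 45.0]]
mid flange [[692.1, 211.4, 57.0], [525.3, 218.2, 57.0]]
```

```bash
cat >> h.py <<'E'
def down(yaw,pitch=0):
    """tool x along yaw (deg), tool z down; pitch>0 = nose (tool x) down"""
    c,s=np.cos(np.radians(yaw)),np.sin(np.radians(yaw))
    R=np.array([[c,s,0],[s,-c,0],[0,0,-1.]]).T
    # rotation about tool y: x -> toward +z(tool)=down
    p=np.radians(pitch)
    return R@Ro.from_euler('y',-p).as_matrix()
E
python3 - <<'E'
from station import r
from h import *
R=down(4.1); print(R, down(0,10)[:,0])
q=R2q(R); print(r.inverse_kinematics([.56,-.23,.33],q))
for yaw,p in ((94.5,[.43,-.088,.09]),(4.1,[.5,-.2,.2]),(-1.9,[.5,.2,.2]),(4,[.64,-.28,.13])):
    print(yaw, r.inverse_kinematics(p,R2q(down(yaw))), r.inverse_kinematics(p,R2q(down(yaw+180))))
E
```

```text
[[ 0.99744078  0.07149744  0.        ]
 [ 0.07149744 -0.99744078  0.        ]
 [ 0.          0.         -1.        ]] [ 0.98480775  0.         -0.17364818]
[-5.85542434e-01  1.81337610e-01  1.38599029e+00 -4.44089210e-16
  1.57426475e+00  9.13695394e-01]
94.5 [-4.73585907e-01  4.40916976e-02  2.04826685e+00 -4.44089210e-16
  1.04923410e+00 -5.52125723e-01] [-4.73585907e-01  4.40916976e-02  2.04826685e+00 -4.44089210e-16
  1.04923410e+00  2.58946693e+00]
4.1 [-6.01038724e-01  1.18017906e-01  1.71901075e+00 -4.44089210e-16
  1.30456400e+00  8.98199103e-01] [-6.01038724e-01  1.18017906e-01  1.71901075e+00 -4.44089210e-16
  1.30456400e+00 -2.24339355e+00]
-1.9 [ 1.59974030e-01  1.18017906e-01  1.71901075e+00 -4.44089210e-16
  1.30456400e+00  1.76393161e+00] [ 1.59974030e-01  1.18017906e-01  1.71901075e+00 -4.44089210e-16
  1.30456400e+00 -1.37766104e+00]
4 [-5.81850253e-01  5.28611886e-01  1.33653621e+00 -4.44089210e-16
  1.27644455e+00  9.19132903e-01] [-5.81850253e-01  5.28611886e-01  1.33653621e+00 -4.44089210e-16
  1.27644455e+00 -2.22245975e+00]
```

```bash
cat >> h.py <<'E'
def shot(r,name,which='wrist',s=1.5625):
    o=r.observe(); im=r.snapshot(which); np.save(f'pics/{name}.npy',im)
    np.savez(f'pics/{name}_o.npz',tcp_pos=o['tcp_pos'],tool_rot=o['tool_rot'])
    cv2.imwrite(f'pics/{name}.png',cv2.resize(im[:,:,::-1],None,fx=s,fy=s,interpolation=cv2.INTER_CUBIC)); return o,im
E
python3 - <<'E'
from station import r
from h import *
r.command_gripper(0.0)
r.move_ptp([.56,-.235,.33],R2q(down(4.1)))
shot(r,'w1')
print(r.observe()['time'])
E
```

```text
3.9583
```

View pics/w1.png

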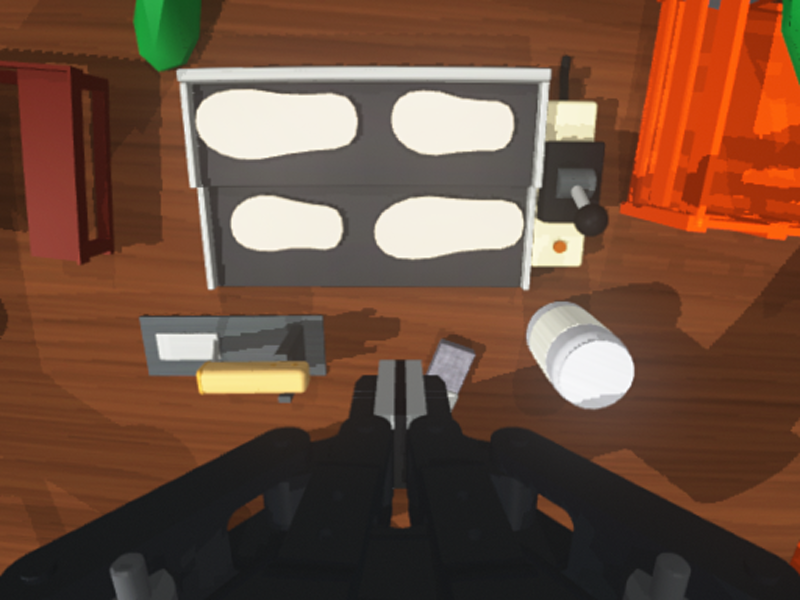

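```bash
cat >> h.py <<'E'
def load(name):
    z=np.load(f'pics/{name}_o.npz'); return np.load(f'pics/{name}.npy'),{k:z[k] for k in z}
def boards(im,c,o,zs=None,rng=None,mn=250):
    """white blobs -> world contour"""
    hsv=cv2.cvtColor(im,cv2.COLOR_RGB2HSV)
    m=((hsv[...,1]<45)&(hsv[...,2]>205)).astype(np.uint8)
    m=cv2.morphologyEx(m,cv2.MORPH_OPEN,np.ones((3,3)))
    cs,_=cv2.findContours(m,cv2.RETR_EXTERNAL,cv2.CHAIN_APPROX_NONE)
    return [k.reshape(-1,2) for k in cs if cv2.contourArea(k)>mn]
E
python3 - <<'E'
from station import r
from h import *
im,o=load('w1'); c=r.calibration('wrist')
s=1.5625
def P(n,pts,z):
    X=back((np.array(pts,float)+.5)/s-.5,z,c,o); print(n,np.round(X*1000,1).tolist()); return X
P('riser top',[(190,187),(543,187)],.045)
P('low front corners',[(213,287),(524,288)],.030)
P('back stop top front edge',[(190,82),(544,80)],.060)
P('ball',[(593,219)],.110)
P('rest corner',[(141,317),(147,374),(326,374),(323,316)],.004)
P('blade',[(157,335),(161,361),(217,360),(214,334)],.006)
P('handle',[(197,378),(308,377)],.095)
for k in boards(im,c,o):
    (u,v)=k.mean(0)
    X=back(k,.05 if v*s<170 else .035,c,o)[:,:2]*1000
    rr=cv2.minAreaRect(X.astype(np.float32)); 
    print(np.round(k.mean(0)*s),np.round(rr[0],1),np.round(rr[1],1),round(rr[2],1))
E
```

```text
riser top [[594.0, -40.3, 45.0], [616.7, -359.7, 45.0]]
low front corners [[496.3, -52.6, 30.0], [517.8, -360.3, 30.0]]
back stop top front edge [[682.0, -49.7, 60.0], [703.9, -343.4, 60.0]]
ball [[597.8, -383.8, 110.0]]
rest corner [[449.1, 38.0, 4.0], [381.6, 37.1, 4.0], [397.7, -164.3, 4.0], [465.0, -159.3, 4.0]]
blade [[430.4, 20.8, 6.0], [399.9, 18.7, 6.0], [406.1, -44.4, 6.0], [436.5, -42.3, 6.0]]
handle [[428.9, -59.6, 95.0], [438.0, -160.5, 95.0]]
[591. 369.] [ 438.5 -442.7] [71.8 85.5] 16.2
[185. 345.] [432.4 -24.7] [25.9 60.8] 4.5
[544. 340.] [ 465.9 -386. ] [30.7 54.8] 74.7
[544. 249.] [ 555.1 -381.6] [68.4 52.4] 3.9
[449. 226.] [ 574.4 -278.8] [ 56.8 139.2] 9.5
[286. 224.] [ 566. -126.] [ 50.  104.2] 4.0
[575. 114.] [ 680.4 -377.3] [18.  32.6] 5.0
[452. 123.] [ 664.9 -272.3] [ 51.4 104.1] 4.3
[276. 122.] [ 652.8 -120.1] [ 57.  139.4] 3.3
[365.  73.] [ 699.7 -193.8] [  7.8 312.3] 4.0
```

```bash
cat >> h.py <<'E'
WO=np.array([.6052,-.2015]); WY=4.1
def rot2(a): a=np.radians(a); return np.array([[np.cos(a),-np.sin(a)],[np.sin(a),np.cos(a)]])
def W(x,y): return WO+rot2(WY)@np.array([x,y])
def toW(p): return rot2(WY).T@(np.asarray(p)[:2]-WO)
E
python3 - <<'E'
from station import r
from h import *
q=R2q(down(4.1))
P=lambda x,z:[*W(x,-.181),z]
r.move_ptp(P(-.075,.20),q)
r.line_to(P(-.075,.122),q,.12)
r.line_to(P(-.048,.122),q,.1)
f0=r.observe()['wrist_force']; print(f0)
r.line_to(P(-.005,.122),q,.08)
print(r.observe()['wrist_force']-f0)
for x in np.arange(-.003,.014,.002):
    r.line_to(P(x,.122),q,.05)
    f=r.observe()['wrist_force']-f0; print(round(x,3),f.round(2))
    if f[0]<-5: break
r.line_to(P(-.03,.122),q,.15)
r.line_to(P(-.04,.20),q,.2)
r.move_ptp([.50,-.20,.33],q)
shot(r,'w2'); print(r.observe()['time'])
E
```

```text
[-0.19880102 -0.23432148  0.18230722]
[ 0.17148321 -0.2614099   0.6575473 ]
-0.003 [0.61 0.33 0.5 ]
-0.001 [ 0.56  0.12 -0.35]
0.001 [-0.29  0.68 -1.13]
0.003 [-0.99  0.77 -0.3 ]
0.005 [ 0.67 -0.04 -0.3 ]
0.007 [ 0.49  0.85 -0.37]
0.009 [ 0.83  0.36 -0.14]
0.011 [-0.04 -0.1  -0.42]
0.013 [ 0.66  0.13 -0.49]
10.9083
```

View pics/w2.png

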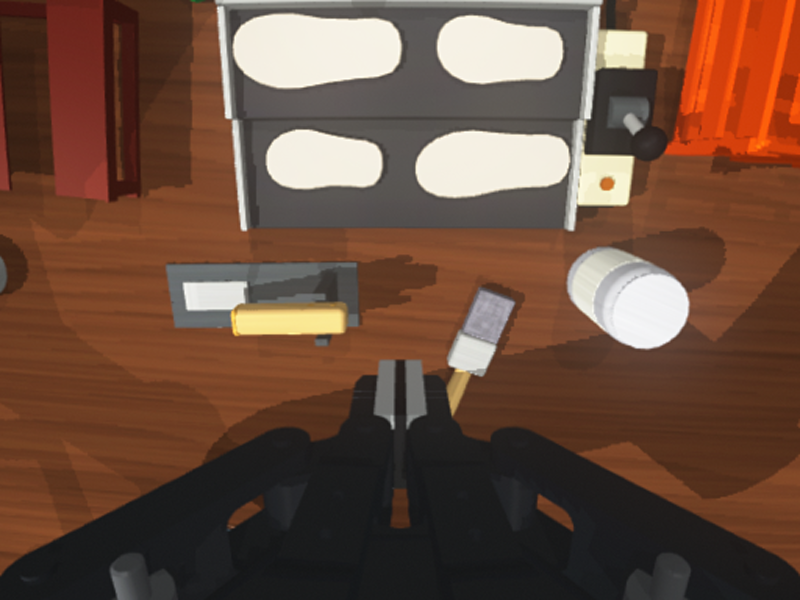

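```bash
python3 - <<'E'
from station import r
from h import *
c=r.calibration('wrist')
for n in('w1','w2'):
    im,o=load(n)
    for th in (0,.5,1):
        a=th-.5
        p=[*W(.005+.055*np.sin(a),-.181),.062+.055*np.cos(a)]
        print(n,th,np.round(proj([p],c,o)*1.5625,1), o['tcp_pos'].round(4))
E
```

```text
w1 0 [[592.3 220. ]] [ 0.5603 -0.2341  0.3299]
w1 0.5 [[599.4 186.4]] [ 0.5603 -0.2341  0.3299]
w1 1 [[599.5 150.5]] [ 0.5603 -0.2341  0.3299]
w2 0 [[650.  143.6]] [ 0.5    -0.2004  0.3286]
w2 0.5 [[658.9 106.2]] [ 0.5    -0.2004  0.3286]
w2 1 [[658.6  69.3]] [ 0.5    -0.2004  0.3286]
```

```bash
python3 - <<'E'
from station import r
from h import *
print(r.tip_reach, r.observe()['gripper_width'])
q=R2q(down(4.1))
P=lambda x,z:[*W(x,-.181),z]
r.move_ptp(P(-.055,.15),q)
r.line_to(P(-.055,.115),q,.12)
o=r.observe();print(o['tcp_pos'],P(-.055,.115),o['time'])
shot(r,'w3')
shot(r,'s3','scene')
E
```

```text
0.022 -0.003880885614380136
[ 0.56342556 -0.38539248  0.11533865] [np.float64(0.5632817943630142), np.float64(-0.3859691411487986), 0.115] 12.3917
```

View pics/w3.png

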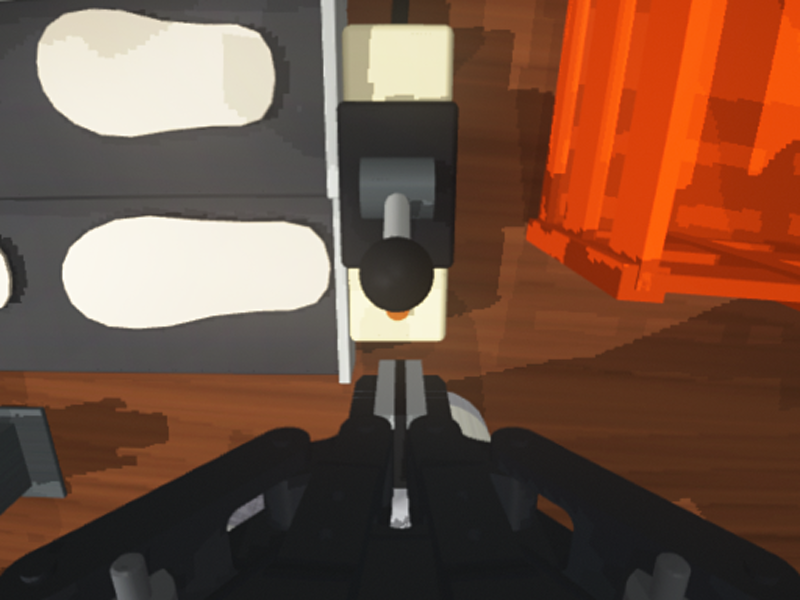

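View pics/s3.png

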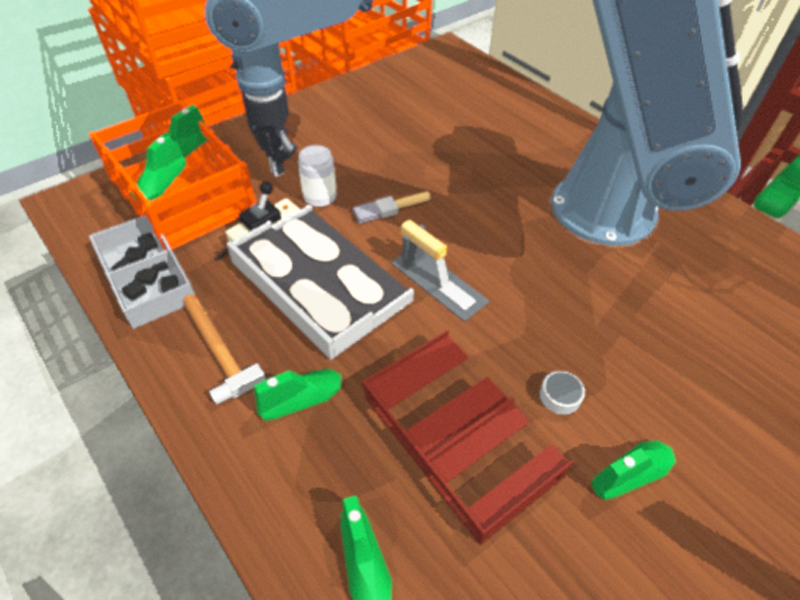

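```bash
python3 - <<'E'
from station import r
from h import *
q=R2q(down(4.1))
P=lambda x,z:[*W(x,-.181),z]
for i,x in enumerate((-.040,-.02,0)):
    r.line_to(P(x,.115),q,.08); o,im=shot(r,f'w4{i}'); print(o['tcp_pos'],o['wrist_force'].round(2))
ims=[np.load(f'pics/w4{i}.npy')[80:280,150:370] for i in range(3)]
cv2.imwrite('pics/w4.png',np.hstack(ims)[:,:,::-1])
E
```

```text
[ 0.57876594 -0.38495286  0.11543053] [ 0.23  0.06 -0.02]
[ 0.5981369  -0.3833408   0.11480604] [-0.28 -0.39  0.35]
[ 0.61803042 -0.38195991  0.11480662] [-0.21  0.93  0.01]
```

View pics/w4.png

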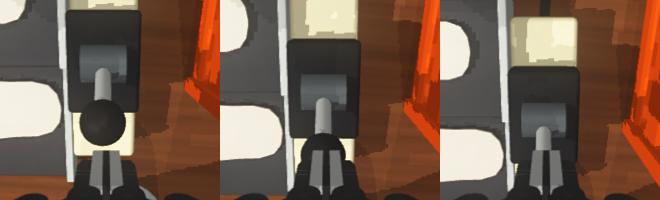

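```bash
python3 - <<'E'
from station import r
from h import *
from scipy.optimize import least_squares
c=r.calibration('wrist')
obs={'w1':(593,219),'w2':(650,142.5),'w3':(396.5,274)}
L={n:load(n)[1] for n in obs}
f=lambda X:np.concatenate([proj([X],c,L[n])[0]-np.array(obs[n])/1.5625 for n in obs])
s=least_squares(f,[.6,-.38,.1]); print(s.x,s.fun, toW(s.x))
o=L['w3']; R=q2R(o['tool_rot'])
for d in (.0,.01,.022,.035): print(d,proj([o['tcp_pos']+R@[0.011,0,d]],c,o)*1.5625,proj([o['tcp_pos']+R@[-0.011,0,d]],c,o)*1.5625)
E
```

```text
[ 0.59768826 -0.3821759   0.1133397 ] [-0.45503325  0.16326683  0.27746049 -0.19239026  0.07338493  0.01377214] [-0.02041038 -0.17967644]
0.0 [[398.83450025 341.10987689]] [[398.87915997 398.00228427]]
0.01 [[398.88895436 331.01405685]] [[398.92907391 385.30843761]]
0.022 [[398.94697796 320.26239678]] [[398.98254792 371.71769091]]
0.035 [[399.00232151 310.01304166]] [[399.03382579 358.69328138]]
```

```bash
python3 - <<'E'
from station import r
from h import *
c=r.calibration('scene'); im,o=load('s3'); R=q2R(o['tool_rot'])
crop(im,130,60,90,90,6,'pics/s3c.png')
for d in (-.05,-.02,0,.022): print(d,(proj([o['tcp_pos']+R@[0,0,d]],c)-[130,60])*6)
print((proj([[*W(-.021,-.181),.110]],c)-[130,60])*6)
E
```

```text
-0.05 [[269.22355689 237.79963087]]
-0.02 [[278.41382443 286.99869821]]
0 [[284.32466242 318.65885712]]
0.022 [[290.63712177 352.48508947]]
[[231.49296717 356.55836356]]
```

View pics/s3c.png

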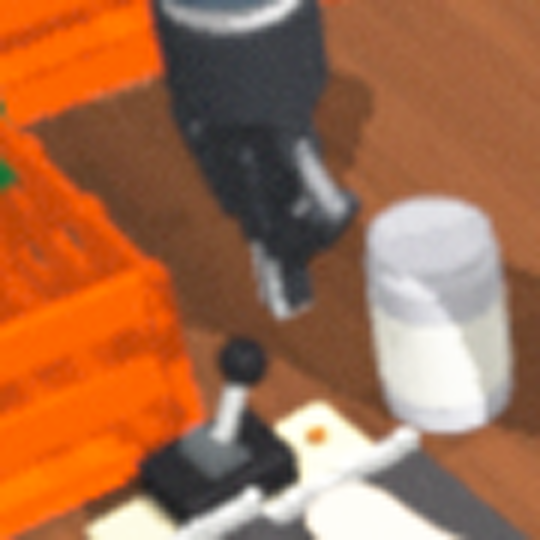

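```bash
python3 - <<'E'
from station import r
from h import *
q=R2q(down(4.1))
P=lambda x,z:[*W(x,-.181),z]
r.line_to(P(-.062,.115),q,.15)
r.line_to(P(-.062,.096),q,.1)
shot(r,'s5','scene')
o=r.observe();print(o['tcp_pos'],o['wrist_force'].round(2))
for i,x in enumerate((-.040,-.02,0,.006,.010)):
    r.line_to(P(x,.096),q,.08); o,im=shot(r,f'w4{i}'); print(o['tcp_pos'],o['wrist_force'].round(2))
    if np.linalg.norm(o['wrist_force'])>8: break
ims=[np.load(f'pics/w4{j}.npy')[80:280,150:370] for j in range(i+1)]
cv2.imwrite('pics/w4.png',np.hstack(ims[-3:])[:,:,::-1]); print(r.observe()['time'])
crop(np.load('pics/s5.npy'),130,60,90,90,6,'pics/s5c.png')
E
```

```text
[ 0.55642684 -0.38594895  0.09518036] [-1.02  0.48  0.31]
[ 0.57877919 -0.38484     0.09617953] [-0.36  0.05 -0.4 ]
[ 0.59829053 -0.38333811  0.09580909] [-0.98  0.06  0.17]
[ 0.61816957 -0.38187841  0.09574126] [-0.31 -0.68  0.34]
[ 0.62427861 -0.38156916  0.09594554] [-0.33  0.11  0.39]
[ 0.62609343 -0.38156534  0.0957859 ] [-8.34 -0.26  2.12]
16.7167
```

View pics/w4.png

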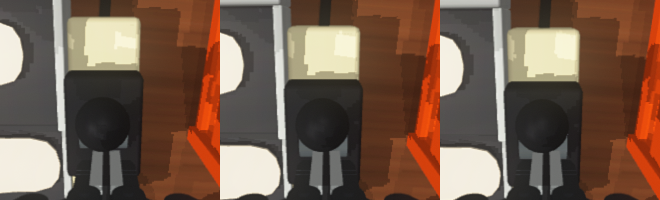

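View pics/s5c.png

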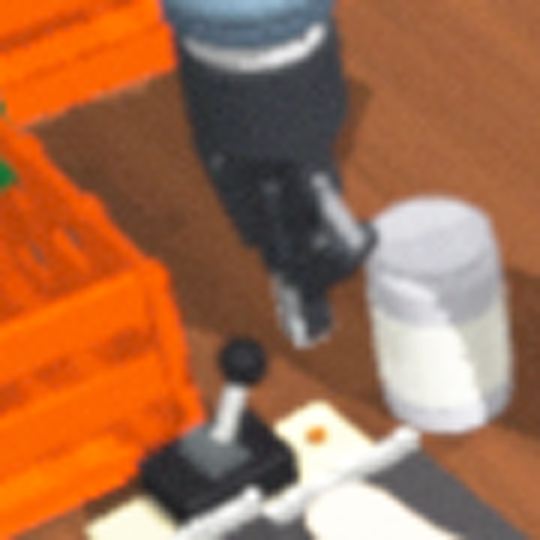

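```bash
python3 - <<'E'
from station import r
from h import *
q=R2q(down(4.1))
P=lambda x,z:[*W(x,-.181),z]
r.line_to(P(-.03,.096),q,.15)
r.line_to(P(-.04,.20),q,.25)
r.command_gripper(0.6)
SO=np.array([.4195,-.0125]); d=np.array([np.cos(np.radians(94.5)),np.sin(np.radians(94.5))])
g=SO-.075*d; print(g)
r.move_ptp([*(g-0.03*d),.20],R2q(down(94.5)))
shot(r,'w5'); print(r.observe()['time'])
E
```

```text
[ 0.42538443 -0.0872688 ]
19.525
```

View pics/w5.png

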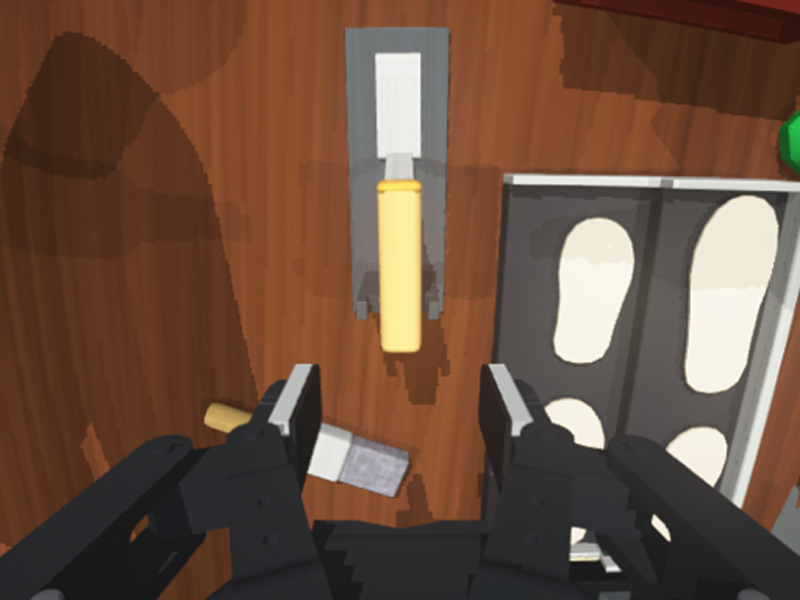

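```bash
python3 - <<'E'
from station import r
from h import *
im,o=load('w5'); c=r.calibration('wrist'); s=1.5625
def P(n,pts,z):
    X=back((np.array(pts,float)+.5)/s-.5,z,c,o); print(n,np.round(X*1000,1).tolist()); return X
h=P('handle',[(400,183),(401,351)],.095); d=h[0]-h[1]; print(np.linalg.norm(d),np.degrees(np.arctan2(d[1],d[0])))
h=P('handle sides',[(379,280),(422,280)],.095)
b=P('blade',[(376,54),(420,54),(378,157),(420,157)],.006);print(b.mean(0)); d=(b[0]+b[1]-b[2]-b[3]);print(np.degrees(np.arctan2(d[1],d[0])),np.linalg.norm(d)/2)
P('rest',[(347,28),(448,28),(353,316),(447,318)],.004)
E
```

```text
handle [[424.3, -59.3, 95.0], [432.3, -155.2, 95.0]]
0.09617924146650676 94.75578180919581
handle sides [[416.7, -113.3, 95.0], [440.7, -111.4, 95.0]]
blade [[402.3, 19.7, 6.0], [431.7, 22.0, 6.0], [408.0, -47.2, 6.0], [437.5, -44.9, 6.0]]
[ 0.41985664 -0.01262564  0.006     ]
94.9495101671552 0.06714105976213852
rest [[381.8, 34.8, 4.0], [449.0, 40.0, 4.0], [396.3, -167.1, 4.0], [469.1, -163.1, 4.0]]
```

```bash
python3 - <<'E'
from station import r
from h import *
q=R2q(down(94.7))
g=[.4260,-.0873]
r.line_to([*g,.11],q,.15)
f0=r.observe()['wrist_force']
for z in (.09,.075,.065,.058):
    r.line_to([*g,z],q,.1); o=r.observe(); print(z,(o['wrist_force']-f0).round(2))
    if abs(o['wrist_force']-f0)[2]>6: break
shot(r,'s6','scene')
r.command_gripper(0.0,110); o=r.observe(); print(o['gripper_width'],o['wrist_force'],o['tcp_pos'],o['time'])
shot(r,'w6'); 
crop(np.load('pics/s6.npy'),230,110,110,110,6,'pics/s6c.png')
E
```

```text
0.09 [-0.4  -0.06  0.06]
0.075 [-0.15 -0.06  0.29]
0.065 [-0.83  0.28 -0.05]
0.058 [-0.15  0.34 -0.47]
0.25726192375128365 [-1.80463666  0.49389461  5.00349882] [ 0.42628916 -0.08744623  0.05860988] 21.8833
```

View pics/s6c.png

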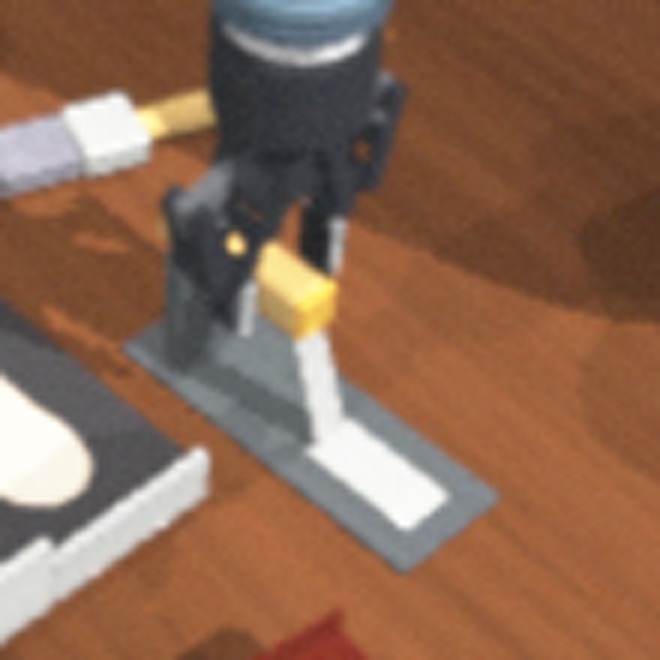

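View pics/w6.png

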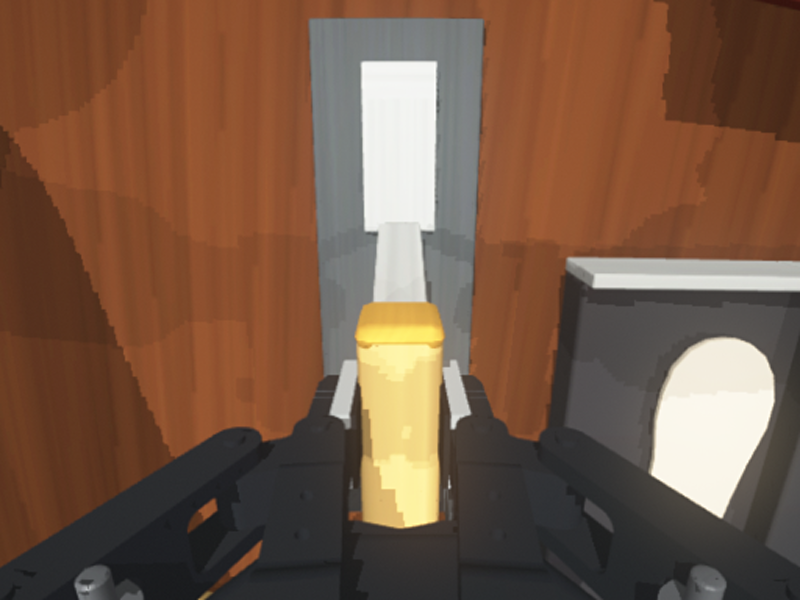

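```bash
cat >> h.py <<'E'
OFF=np.array([.0751,-.0003,.0546])
def tcp(B,yaw,pitch=0):
    R=down(yaw,pitch); return list(np.asarray(B)-R@OFF), R2q(R)
def blade(o): return o['tcp_pos']+q2R(o['tool_rot'])@OFF
def go(r,B,yaw,pitch=0,v=.15,ptp=False):
    p,q=tcp(B,yaw,pitch)
    if ptp: r.move_ptp(p,q)
    else: r.line_to(p,q,v)
def findb(im,c,o,zf):
    """board blobs: zf(world xy)->top height; returns centroid, rect centre, size, angle(of foot axis, deg; 90=y)"""
    out=[]
    for k in boards(im,c,o):
        X=back(k,.04,c,o)[:,:2]; z=zf(X.mean(0))
        if z is None: continue
        X=back(k,z,c,o)[:,:2]
        m=cv2.moments((X*1e4).astype(np.float32)); cen=np.array([m['m10'],m['m01']])/m['m00']/1e4
        (cx,cy),(w,h),a=cv2.minAreaRect((X*1000).astype(np.float32))
        box=cv2.boxPoints(((cx,cy),(w,h),a)); e=[box[1]-box[0],box[2]-box[1]]; l=max(e,key=np.linalg.norm)
        if l[1]<0:l=-l
        out.append(dict(cen=cen*1000,rc=np.array([cx,cy]),L=max(w,h),Wd=min(w,h),ang=np.degrees(np.arctan2(l[1],l[0]))-90,z=z,px=k.mean(0)*1.5625))
    return out
def zwarm(p):
    w=toW(p)
    if -.1<w[0]<-.004 and abs(w[1])<.16: return .036
    if -.004<=w[0]<.09 and abs(w[1])<.16: return .051
def pr(bs):
    for b in bs: print({k:np.round(v,1).tolist() for k,v in b.items()}, 'W',(toW(b['rc']/1000)*1000).round(1),'Wcen',(toW(b['cen']/1000)*1000).round(1))
E
python3 - <<'E'
from station import r
from h import *
im,o=load('w1'); pr(findb(im,r.calibration('wrist'),o,zwarm))
go(r,[.4199,-.0126,.03],94.7,0,.08)
go(r,[.4199,-.0126,.12],94.7,0,.15)
o=r.observe(); print(o['wrist_force'],o['torque'],o['tcp_pos'],blade(o),o['gripper_width'])
shot(r,'w7')
B=[*W(-.08,0),.25]
go(r,B,4.1,0,ptp=True)
o,im=shot(r,'w8'); print(o['time'],blade(o)); pr(findb(im,r.calibration('wrist'),o,zwarm))
E
```

```text
{'cen': [572.6, -277.4], 'rc': [574.1, -278.8], 'L': 138.9, 'Wd': 56.7, 'ang': 9.5, 'z': 0.0, 'px': [448.8, 226.1]} W [-36.6 -74.9] Wcen [-38.  -73.3]
{'cen': [563.6, -125.3], 'rc': [565.7, -126.4], 'L': 103.9, 'Wd': 49.9, 'ang': 4.0, 'z': 0.0, 'px': [286.2, 224.4]} W [-34.   77.7] Wcen [-36.  79.]
{'cen': [663.4, -270.4], 'rc': [664.3, -272.4], 'L': 103.9, 'Wd': 51.3, 'ang': 4.300000190734863, 'z': 0.1, 'px': [451.7, 122.5]} W [ 53.9 -74.9] Wcen [ 53.1 -72.9]
{'cen': [653.1, -118.3], 'rc': [652.2, -120.5], 'L': 139.0, 'Wd': 56.9, 'ang': 3.299999952316284, 'z': 0.1, 'px': [276.2, 122.1]} W [52.7 77.4] Wcen [53.7 79.6]
[ 0.28077643  0.14447622 -1.75808673] [-0.0791535  -0.01512728 -0.00109668] [ 0.42564391 -0.0870834   0.17352483] [ 0.41911312 -0.01221757  0.11899304] 0.2579548252959026
24.4667 [ 0.5249568  -0.20652508  0.24880423]
{'cen': [565.1, -367.5], 'rc': [563.5, -370.0], 'L': 86.9, 'Wd': 31.2, 'ang': -85.30000305175781, 'z': 0.0, 'px': [590.3, 121.1]} W [ -53.7 -165. ] Wcen [ -51.9 -162.7]
{'cen': [552.8, -211.3], 'rc': [529.8, -214.6], 'L': 273.8, 'Wd': 135.4, 'ang': 4.400000095367432, 'z': 0.0, 'px': [405.8, 120.3]} W [-76.2  -7.7] Wcen [-52.9  -6. ]
{'cen': [629.3, -105.2], 'rc': [628.4, -113.8], 'L': 99.0, 'Wd': 10.2, 'ang': 3.200000047683716, 'z': 0.1, 'px': [289.1, 3.9]} W [29.4 85.8] Wcen [30.9 94.4]
```

View pics/w7.png

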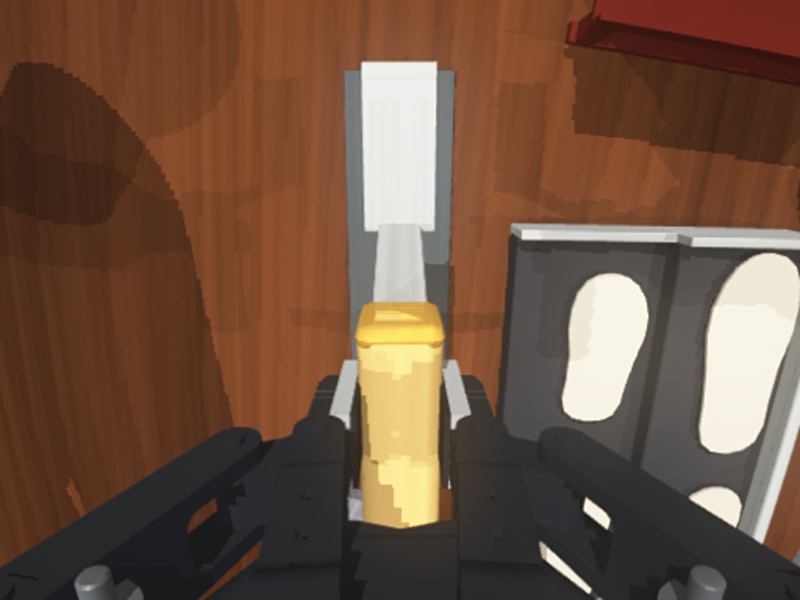

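View pics/w8.png

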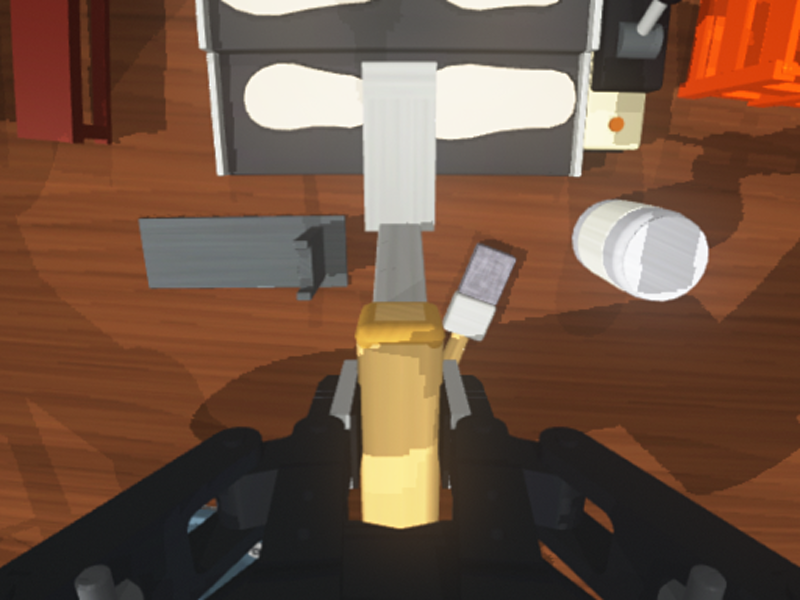

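```bash
cat >> h.py <<'E'
def F(r,n=3):
    fs=[]
    for i in range(n):
        fs.append(r.observe()['wrist_force']); r.hold(.02)
    return np.mean(fs,0)
def touch(r,w,ztop,yaw,pitch,z0=.004,zmin=-.004,thr=2.5,step=.0006):
    """descend at warmer point w until contact; returns blade-centre z commanded"""
    f0=F(r,5); z=ztop+z0
    while z>ztop+zmin:
        go(r,[*w,z],yaw,pitch,.05); f=F(r,2)-f0
        if f[2]>thr: print('contact',z,f.round(2)); return z,f0
        z-=step
    print('no contact',f.round(2)); return z,f0
E
python3 - <<'E'
from station import r
from h import *
y=-.0735
go(r,[*W(-.125,y),.07],4.1,2,v=.2)
go(r,[*W(-.125,y),.036],4.1,2,v=.1)
z,f0=touch(r,W(-.125,y),.030,4.1,2,z0=.0045)
o=r.observe(); print(o['time'],toW(blade(o)),blade(o)[2]); shot(r,'w9'); shot(r,'s9','scene')
E
```

```text
contact 0.03029999999999998 [-2.95  0.58  4.81]
28.4917 [-0.12505574 -0.07370317] 0.03062044797306613
```

View pics/w9.png

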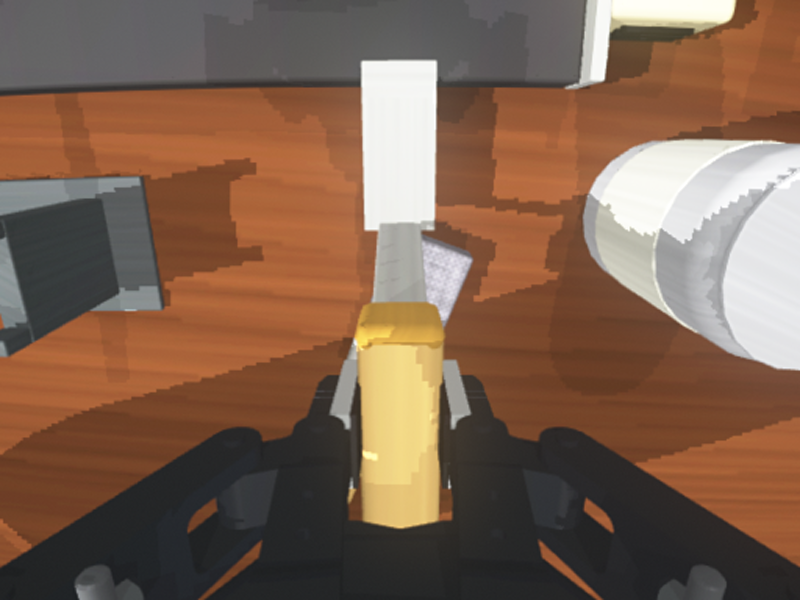

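```bash
cat >> h.py <<'E'
def slide(r,y,xs,z,yaw,pitch,f0,lim=12,v=.06):
    for x in xs:
        go(r,[*W(x,y),z],yaw,pitch,v); f=r.observe()['wrist_force']-f0
        print(round(float(x),4),f.round(1),end=' ')
        if f[0]<-lim: print('LIMIT'); break
    print()
E
python3 - <<'E'
from station import r
from h import *
y=-.0735
f0=np.array([0,0,-1.7])
slide(r,y,[-.110,-.095,-.08,-.07,-.06,-.05,-.042,-.037],.0305,4.1,2,f0)
o=r.observe(); print(o['time'],toW(blade(o)),blade(o)[2],o['torque']); shot(r,'w10')
E
```

```text
-0.11 [ 0.9 -0.3  1.7] -0.095 [ 1.4 -0.4  2.6] -0.08 [-1.9 -1.4  3.8] -0.07 [-1.4 -1.4  6.1] -0.06 [-2.6 -0.6  6.6] -0.05 [-4.1 -0.4  8. ] -0.042 [-6.1 -0.5  7.5] -0.037 [-5.5 -0.8  7.9] 
31.275 [-0.0377124 -0.0734767] 0.030465049227718352 [-0.1277103   0.43759167 -0.02447866]
```

View pics/w10.png

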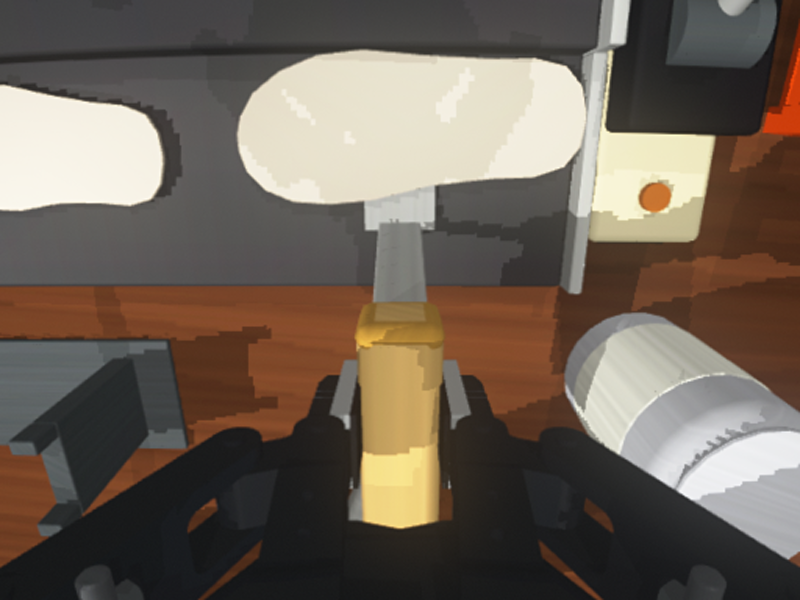

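```bash
python3 - <<'E'
from station import r
from h import *
y=-.0735
go(r,[*W(-.037,y),.034],4.1,0,.04)
go(r,[*W(-.038,y),.050],4.1,-2,.06)
go(r,[*W(-.040,y),.100],4.1,-2,.12)
o,im=shot(r,'w11'); print(o['time'],o['wrist_force'],o['torque'],blade(o))
E
```

```text
32.5167 [-0.57636616  0.40038484 -2.44597371] [0.01366305 0.1397272  0.01615245] [ 0.57041561 -0.27745706  0.0996408 ]
```

View pics/w11.png

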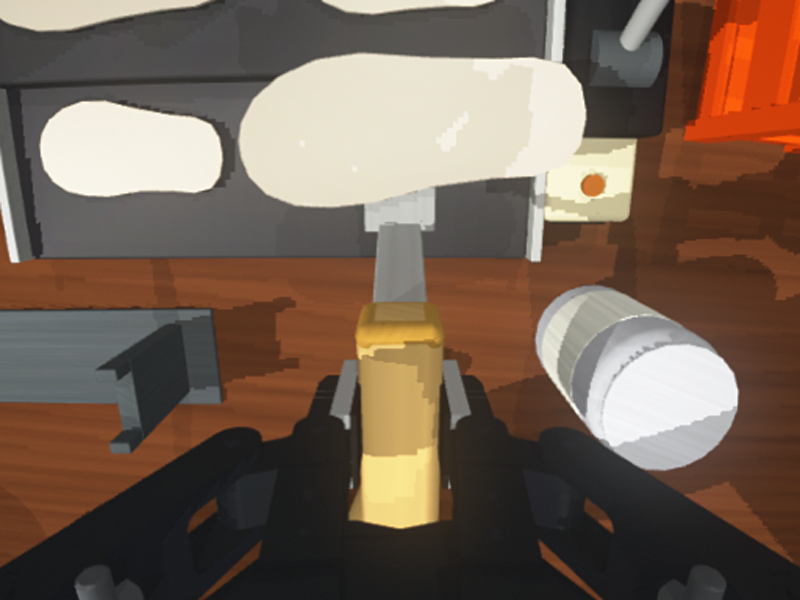

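```bash
cat >> h.py <<'E'
def onblade(r,o,im,yaw):
    c=r.calibration('wrist'); b=blade(o); best=None
    for k in boards(im,c,o):
        if not(k[:,0].min()<256<k[:,0].max() and k[:,1].min()<130 and k[:,1].max()<150 and k[:,1].max()>100): continue
        X=back(k,b[2]+.008,c,o)[:,:2]-b[:2]; X=X@rot2(yaw)
        (cx,cy),(w,h),a=cv2.minAreaRect((X*1000).astype(np.float32))
        print('on blade: rc',round(cx,1),round(cy,1),'size',round(w,1),round(h,1),round(a,1),'x',X[:,0].min().round(4),X[:,0].max().round(4),'y',X[:,1].min().round(4),X[:,1].max().round(4))
E
python3 - <<'E'
from station import r
from h import *
im,o=load('w11'); onblade(r,o,im,4.1)
go(r,[*W(-.05,-.0735),.14],4.1,-2,.15)
go(r,[.50,.142,.14],-1.9,-2,.25)
o,im=shot(r,'w12'); print(o['time'],o['wrist_force'],blade(o)); onblade(r,o,im,-1.9)
shot(r,'t12','top')
E
```

```text
on blade: rc 4.4 -13.3 size 78.7 153.5 13.5 x -0.022 0.0562 y -0.0955 0.0645
34.875 [ 0.28650888 -0.29334608 -1.45811843] [0.50002202 0.14141042 0.13994416]
on blade: rc 1.6 -5.0 size 139.1 68.8 88.8 x -0.0324 0.0364 y -0.0748 0.0645
```

View pics/w12.png

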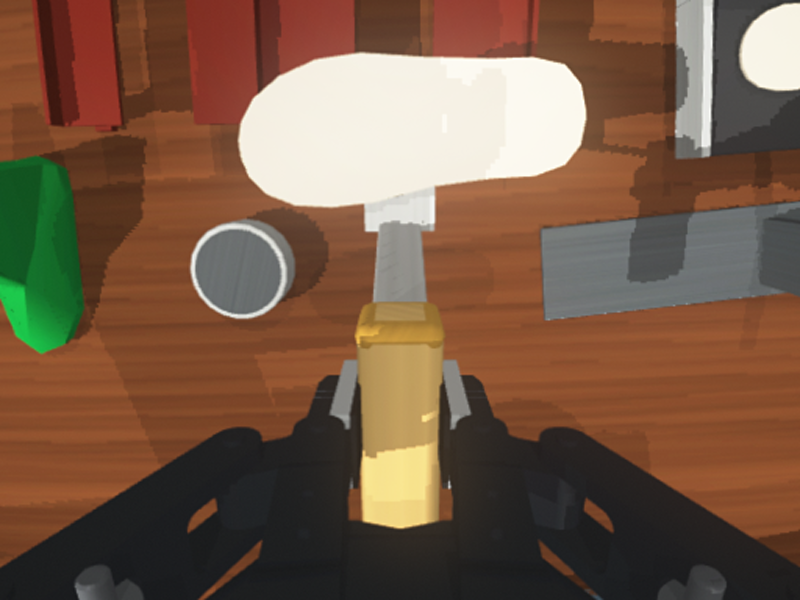

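```bash
python3 - <<'E'
from station import r
from h import *
im,o=load('w12'); c=r.calibration('wrist'); s=1.5625
def P(n,pts,z,c=c,o=o,s=s,off=0):
    X=back((np.array(pts,float)+.5)/s-.5+off,z,c,o); print(n,np.round(X*1000,1).tolist()); return X
P('slot wide edges',[(356,30),(432,30),(431,52)],.045)
P('slot narrow front',[(122,124),(194,122),(118,20),(187,20)],.045)
P('mid flange top front',[(259,60)],.057)
P('right flange',[(537,40),(531,2)],.057)
P('tin top',[(243,270)],.028)
# w8/w1 views of right end of rack
crop(im,0,0,360,90,2.2,'pics/w12c.png')
E
```

```text
slot wide edges [[573.9, 164.0, 45.0], [572.3, 119.7, 45.0], [560.3, 120.6, 45.0]]
slot narrow front [[528.1, 311.2, 45.0], [526.8, 265.7, 45.0], [587.5, 305.1, 45.0], [584.5, 263.2, 45.0]]
mid flange top front [[557.2, 219.1, 57.0]]
right flange [[562.4, 61.3, 57.0], [582.4, 65.0, 57.0]]
tin top [[430.8, 251.1, 28.0]]
```

View pics/w12c.png

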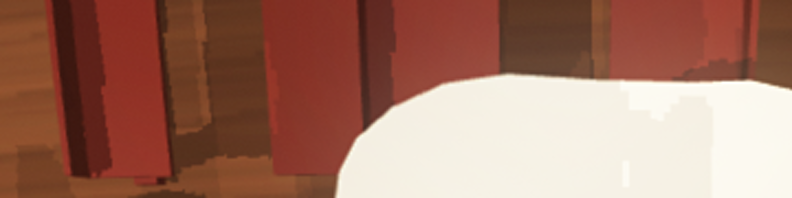

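```bash
cat >> h.py <<'E'
RY=-1.8
RL=np.array([.609,.1397])   # row_long middle (world)
RS=np.array([.6135,.2840])  # row_short middle
def place(r,row,bx,dy,exitx):
    """row: origin; bx: blade x in rack frame; dy: lateral offset of blade; exitx blade x where it is lifted"""
    Q=lambda x:row+rot2(RY)@np.array([x,dy])
    go(r,[*Q(bx),.10],RY,-2,.15)
    go(r,[*Q(bx),.060],RY,-1,.12)
    go(r,[*Q(bx),.046],RY,0,.06)
    f1=F(r,3)
    go(r,[*Q(bx),.028],RY,0,.06)
    print('place f',f1.round(2),F(r,3).round(2), blade(r.observe()))
    go(r,[*Q(exitx),.028],RY,0,.12)
    print('exit f',F(r,2).round(2))
    go(r,[*Q(exitx-.02),.11],RY,0,.2)
E
python3 - <<'E'
from station import r
from h import *
place(r,RL,.040,.004,-.02)
o,im=shot(r,'w13'); print(o['time'],o['wrist_force'],blade(o))
E
```

```text
place f [ 0.47  0.17 -2.  ] [-0.22  0.   -1.43] [0.64905596 0.14241878 0.02784281]
exit f [-0.24 -0.   -1.84]
38.7917 [ 0.14903785 -0.23677382 -2.09476322] [0.56938448 0.14481286 0.10960724]
```

View pics/w13.png

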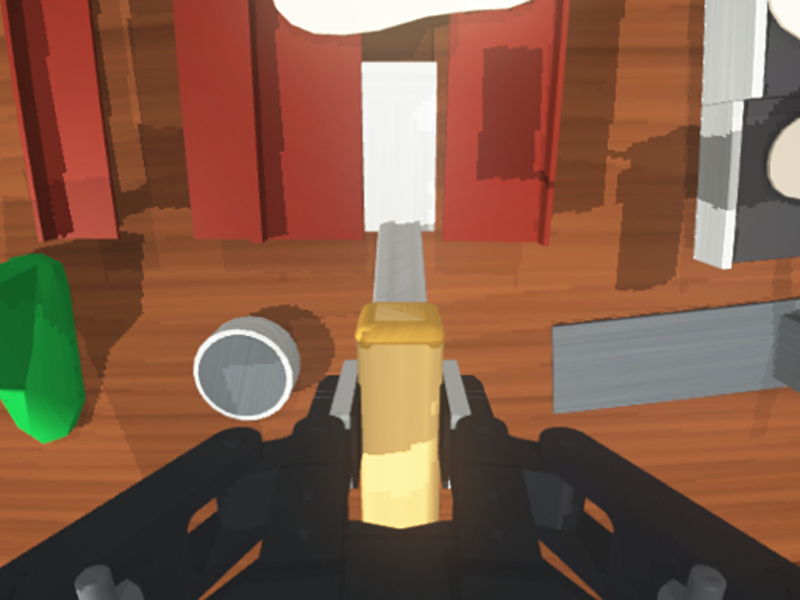

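```bash
python3 - <<'E'
from station import r
from h import *
im,o=load('w13'); c=r.calibration('wrist'); s=1.5625
def P(n,pts,z):
    X=back((np.array(pts,float)+.5)/s-.5,z,c,o); print(n,np.round(X*1000,1).tolist()); return X
P('narrow slot',[(118,238),(194,239),(97,60),(182,60)],.045)
P('wide slot',[(358,100),(445,100)],.045)
P('flanges',[(43,239),(262,241),(545,243)],.057)
t=load('t12')
E
```

```text
narrow slot [[527.9, 311.5, 45.0], [525.5, 265.7, 45.0], [624.8, 306.0, 45.0], [621.8, 258.9, 45.0]]
wide slot [[597.3, 165.9, 45.0], [595.9, 119.2, 45.0]]
flanges [[530.9, 349.1, 57.0], [524.7, 222.2, 57.0], [518.6, 65.3, 57.0]]
```

```bash
python3 - <<'E'
from station import r
from h import *
im,o=load('w8'); c=r.calibration('wrist'); s=1.5625
crop(im,80,125,160,75,5,'pics/w8c.png')
sp=np.array([.4199,-.0126]); d=rot2(94.7)
for y in (-.035,-.018,.018,.035):
  for x in (-.131,-.128,-.125):
    for z in (.004,.069,.083):
        p=sp+d@np.array([x,y]); 
        if x==-.128: print(y,z,p.round(4),((proj([[*p,z]],c,o)[0]-[80,125])*5).round())
E
```

```text
-0.035 0.004 [ 0.4653 -0.1373] [630.  59.]
-0.035 0.069 [ 0.4653 -0.1373] [590.  88.]
-0.035 0.083 [ 0.4653 -0.1373] [579.  96.]
-0.018 0.004 [ 0.4483 -0.1387] [633. 116.]
-0.018 0.069 [ 0.4483 -0.1387] [594. 155.]
-0.018 0.083 [ 0.4483 -0.1387] [583. 164.]
0.018 0.004 [ 0.4124 -0.1416] [639. 234.]
0.018 0.069 [ 0.4124 -0.1416] [602. 290.]
0.018 0.083 [ 0.4124 -0.1416] [592. 304.]
0.035 0.004 [ 0.3955 -0.143 ] [642. 288.]
0.035 0.069 [ 0.3955 -0.143 ] [606. 351.]
0.035 0.083 [ 0.3955 -0.143 ] [596. 367.]
```

View pics/w8c.png

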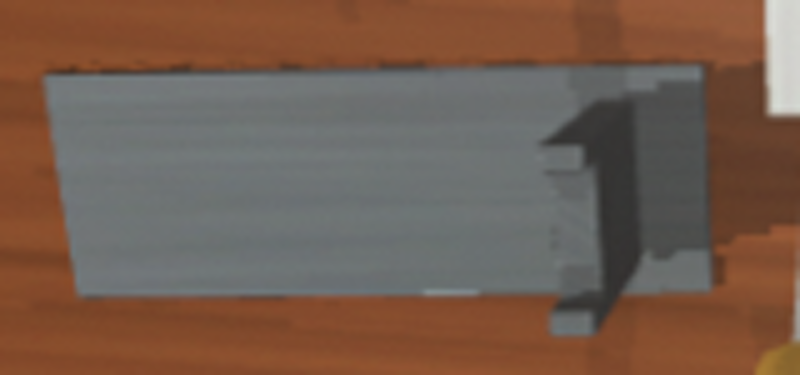

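```bash
python3 - <<'E'
from station import r
from h import *
y=.082
go(r,[*W(-.16,0.0),.15],4.1,0,.3)
o,im=shot(r,'w14'); print(o['time']); pr(findb(im,r.calibration('wrist'),o,zwarm))
E
```

```text
40.2833
```

View pics/w14.png

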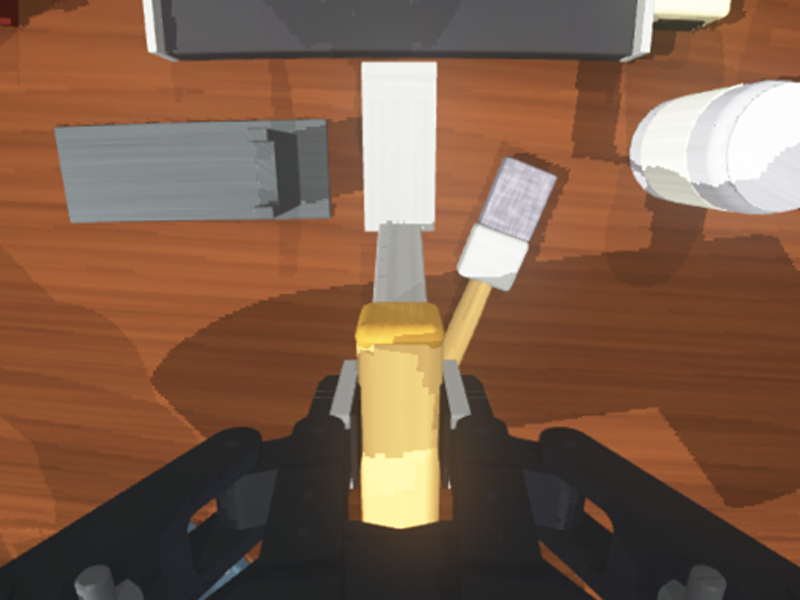

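```bash
python3 - <<'E'
from station import r
from h import *
go(r,[*W(-.02,-.02),.20],4.1,0,.3)
o,im=shot(r,'w15'); print(o['time']); pr(findb(im,r.calibration('wrist'),o,zwarm))
E
```

```text
40.9833
{'cen': [563.9, -125.2], 'rc': [565.1, -126.6], 'L': 103.8, 'Wd': 50.0, 'ang': 3.5, 'z': 0.0, 'px': [273.1, 174.6]} W [-34.6  77.6] Wcen [-35.7  79.1]
{'cen': [636.2, -246.9], 'rc': [633.0, -244.9], 'L': 166.0, 'Wd': 97.6, 'ang': 52.5, 'z': 0.1, 'px': [428.5, 113.0]} W [ 24.6 -45.3] Wcen [ 27.7 -47.5]
{'cen': [653.5, -117.9], 'rc': [651.9, -119.6], 'L': 139.1, 'Wd': 56.3, 'ang': 2.5999999046325684, 'z': 0.1, 'px': [259.8, 41.1]} W [52.5 78.3] Wcen [54.1 79.9]
```

View pics/w15.png

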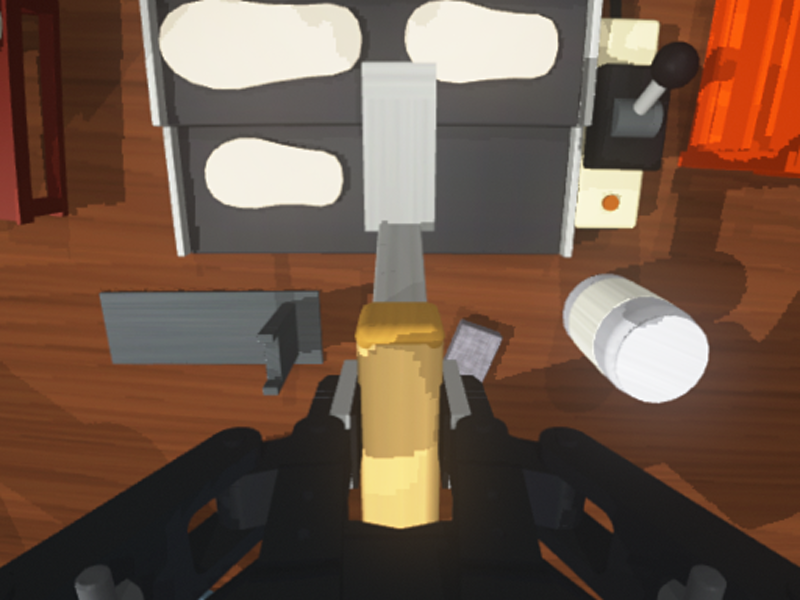

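```bash
python3 - <<'E'
from station import r
from h import *
y=.081
go(r,[*W(-.097,y),.12],4.1,2,.25)
f0=F(r,4)
go(r,[*W(-.097,y),.036],4.1,2,.12)
go(r,[*W(-.097,y),.0305],4.1,2,.05)
print(f0.round(2),(F(r,3)-f0).round(2))
slide(r,y,[-.09,-.08,-.07,-.06,-.05,-.042,-.0365],.0304,4.1,2,f0)
shot(r,'w16')
go(r,[*W(-.0365,y),.034],4.1,0,.04)
go(r,[*W(-.038,y),.050],4.1,-2,.06)
go(r,[*W(-.045,y),.110],4.1,-2,.12)
o,im=shot(r,'w17'); print(o['time'],o['wrist_force'],blade(o)); onblade(r,o,im,4.1)
E
```

```text
[ 0.03  0.32 -1.38] [ 0.08 -0.71  0.73]
-0.09 [ 1.2 -0.7  0.8] -0.08 [-0.3 -0.9  2.4] -0.07 [-2.  -0.5  4.3] -0.06 [-2.6 -1.1  4.9] -0.05 [-3.3 -0.5  6. ] -0.042 [-5.8 -1.4  7.8] -0.0365 [-5.5  0.1  8.6] 
46.4 [-0.08815347  0.54471246 -2.53659137] [ 0.55418094 -0.1236933   0.10934538]
on blade: rc 1.8 -9.3 size 68.2 104.2 0.3 x -0.0324 0.036 y -0.0614 0.0428
```

View pics/w17.png

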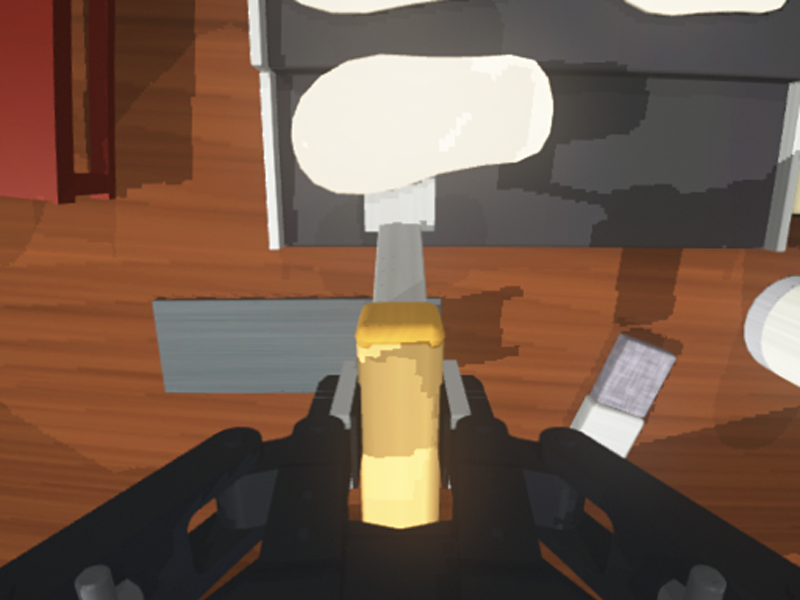

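```bash
python3 - <<'E'
from station import r
from h import *
go(r,[*W(-.06,.081),.15],4.1,-2,.15)
go(r,[.50,.290,.15],-2,-2,.25)
o,im=shot(r,'w18'); print(o['time'],o['wrist_force'],blade(o)); onblade(r,o,im,-2)
E
```

```text
48.7333 [-0.51909098 -0.47134453 -2.49564185] [0.50005279 0.28919073 0.14986191]
on blade: rc 4.4 -10.1 size 67.3 105.0 8.3 x -0.0324 0.036 y -0.0612 0.0428
```

View pics/w18.png

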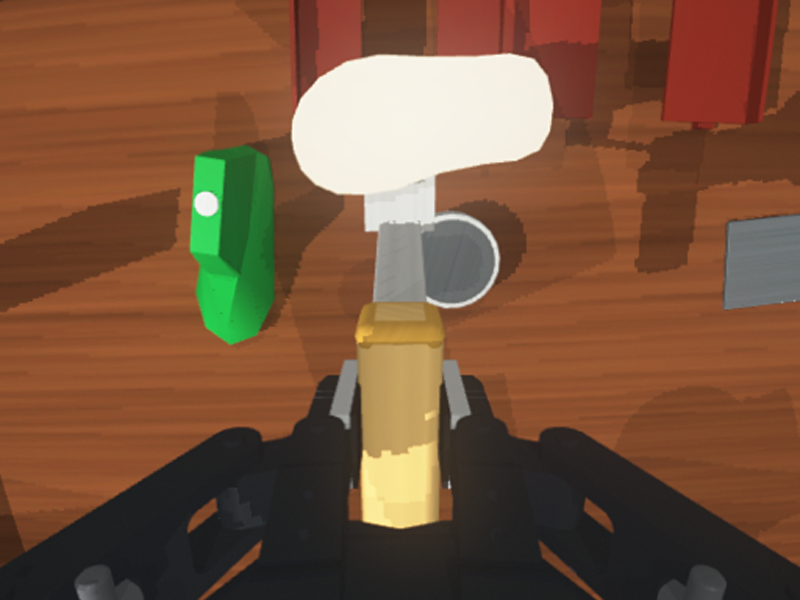

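```bash
python3 - <<'E'
from station import r
from h import *
im,o=load('w18'); c=r.calibration('wrist'); s=1.5625
crop(im,170,0,340,85,2.35,'pics/w18c.png')
def P(n,pts,z):
    X=back((np.array(pts,float)+.5)/s-.5,z,c,o); print(n,np.round(X*1000,1).tolist()); return X
P('narrow slot',[(361,25),(437,25)],.045)
P('wide slot',[(601,30),(670,30),(594,117),(663,121)],.045)
P('flange tops L',[(291,5),(295,108)],.057)
P('flange R',[(777,10),(763,122)],.057)
P('midflange',[(526,110),(517,30)],.057)
E
```

```text
narrow slot [[579.3, 309.2, 45.0], [577.7, 263.6, 45.0]]
wide slot [[572.9, 163.7, 45.0], [572.7, 120.4, 45.0], [522.0, 165.9, 45.0], [519.0, 121.1, 45.0]]
flange tops L [[588.5, 348.2, 57.0], [531.7, 350.3, 57.0]]
flange R [[581.7, 60.3, 57.0], [516.8, 62.6, 57.0]]
midflange [[525.7, 212.2, 57.0], [570.4, 218.1, 57.0]]
```

View pics/w18c.png

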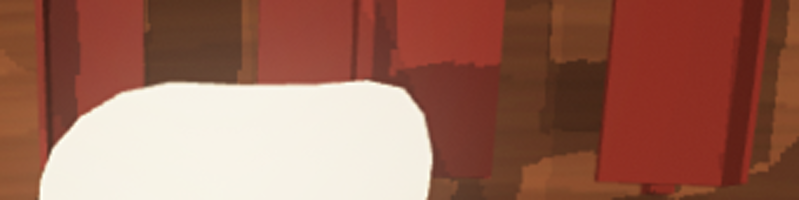

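```bash
sed -i 's/^RS=.*/RS=np.array([.6135,.2852])/; s/^RY=.*/RY=-1.9/; s/^RL=.*/RL=np.array([.609,.1407])/' h.py; python3 - <<'E'
from station import r
from h import *
place(r,RS,.041,.0048,-.02)
o,im=shot(r,'w19'); print(o['time'],o['wrist_force'],blade(o))
E
```

```text
place f [-0.29  0.66 -1.52] [ 0.33  0.1  -1.61] [0.65453337 0.28864112 0.02776672]
exit f [ 0.42  0.06 -1.37]
52.6667 [-0.1494336   0.76735919 -2.42184032] [0.57385146 0.291111   0.10950597]
```

View pics/w19.png

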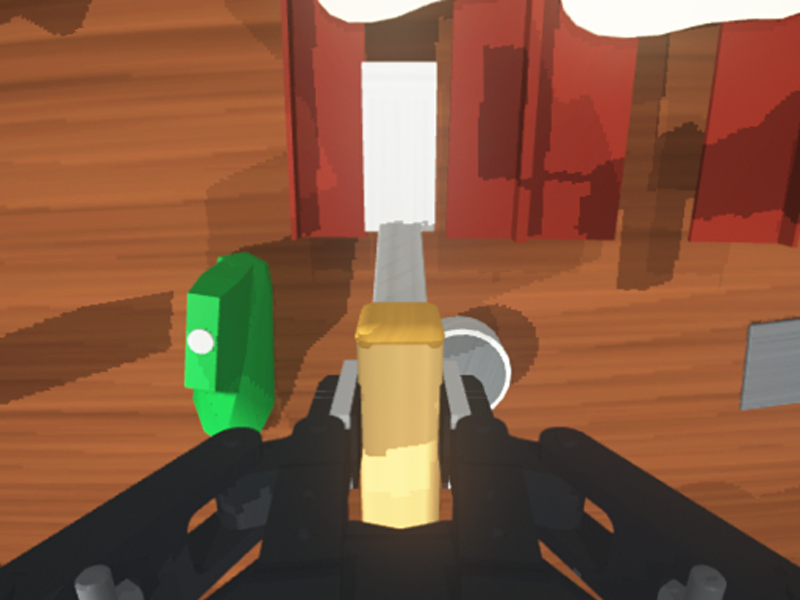

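```bash
python3 - <<'E'
from station import r
from h import *
go(r,[.53,.20,.18],0,0,.3)
go(r,[*W(-.0,-.16),.20],4.1,0,.3)
o,im=shot(r,'w20'); print(o['time']); pr(findb(im,r.calibration('wrist'),o,zwarm))
E
```

```text
55.3417
{'cen': [655.1, -121.4], 'rc': [653.2, -124.7], 'L': 121.9, 'Wd': 56.9, 'ang': 0.800000011920929, 'z': 0.1, 'px': [71.0, 76.5]} W [53.3 73.2] Wcen [55.5 76.3]
{'cen': [663.9, -270.4], 'rc': [664.3, -272.1], 'L': 104.5, 'Wd': 51.3, 'ang': 3.0, 'z': 0.1, 'px': [278.2, 73.9]} W [ 53.9 -74.6] Wcen [ 53.6 -72.9]
```

View pics/w20.png

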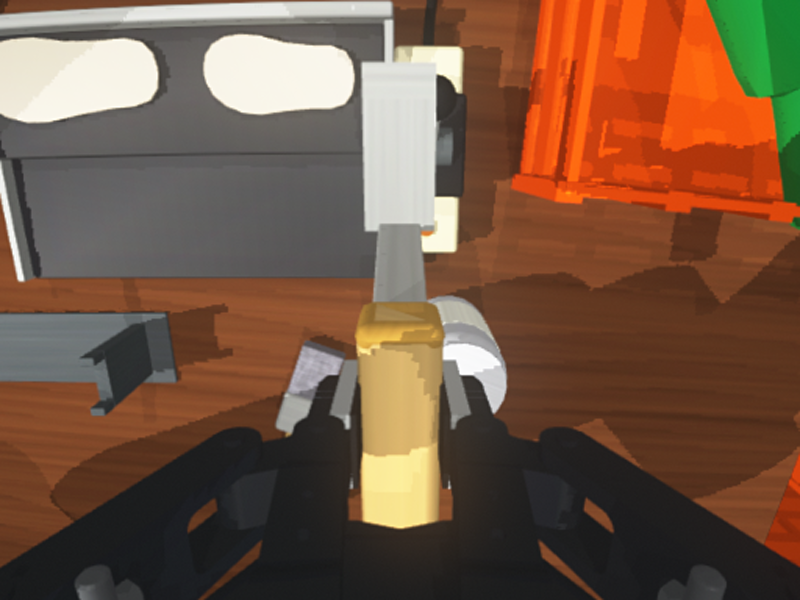

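```bash
cat >> h.py <<'E'
def pick_high(r,y,n):
    go(r,[*W(-.020,y),.12],4.1,2,.25)
    f0=F(r,4)
    go(r,[*W(-.020,y),.051],4.1,2,.12)
    z,_=touch(r,W(-.020,y),.045,4.1,2,z0=.0025,zmin=-.003,thr=2.5)
    z+=.0002
    slide(r,y,[-.01,0,.01,.02,.03,.04,.046,.051],z,4.1,2,f0)
    go(r,[*W(.051,y),z+.0035],4.1,0,.04)
    go(r,[*W(.049,y),z+.02],4.1,-2,.06)
    go(r,[*W(.03,y),.120],4.1,-2,.12)
    o,im=shot(r,n); print(o['time'],o['wrist_force'],blade(o)); onblade(r,o,im,4.1)
E
python3 - <<'E'
from station import r
from h import *
pick_high(r,-.078,'w21')
E
```

```text
contact 0.04509999999999999 [-4.09  0.62  6.69]
-0.01 [ 1.7 -1.3  1.3] 0.0 [-1.3 -0.2  4.5] 0.01 [-2.8 -0.3  5.4] 0.02 [-2.3 -0.7  4.8] 0.03 [-3.2 -1.2  6.6] 0.04 [-3.9 -0.5  8.3] 0.046 [-5.2  0.3  8.9] 0.051 [-5.7 -0.6  7.8] 
61.9667 [ 0.27083991  0.04594818 -2.43082427] [ 0.64058233 -0.27704146  0.11975738]
on blade: rc -22.1 -0.5 size 17.3 29.5 7.3 x -0.0324 -0.012 y -0.0144 0.0135
on blade: rc 10.1 -1.2 size 51.6 105.1 0.1 x -0.0157 0.0359 y -0.0537 0.0514
```

View pics/w21.png

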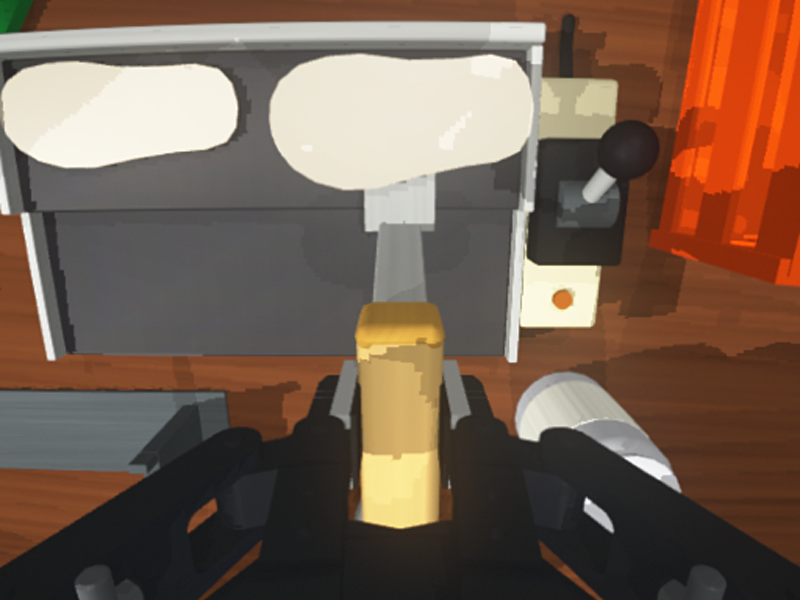

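```bash
python3 - <<'E'
from station import r
from h import *
go(r,[*W(-.05,-.05),.16],4.1,-2,.2)
go(r,[.555,.287,.16],RY,-2,.25)
o,im=shot(r,'w22'); print(o['time'],o['wrist_force'],blade(o)); onblade(r,o,im,RY)
E
```

```text
64.9833 [-0.87162905  0.03895012 -1.67338095] [0.55511358 0.28623134 0.15998575]
on blade: rc 1.8 -0.9 size 68.2 104.5 0.1 x -0.0324 0.0359 y -0.0532 0.0513
```

View pics/w22.png

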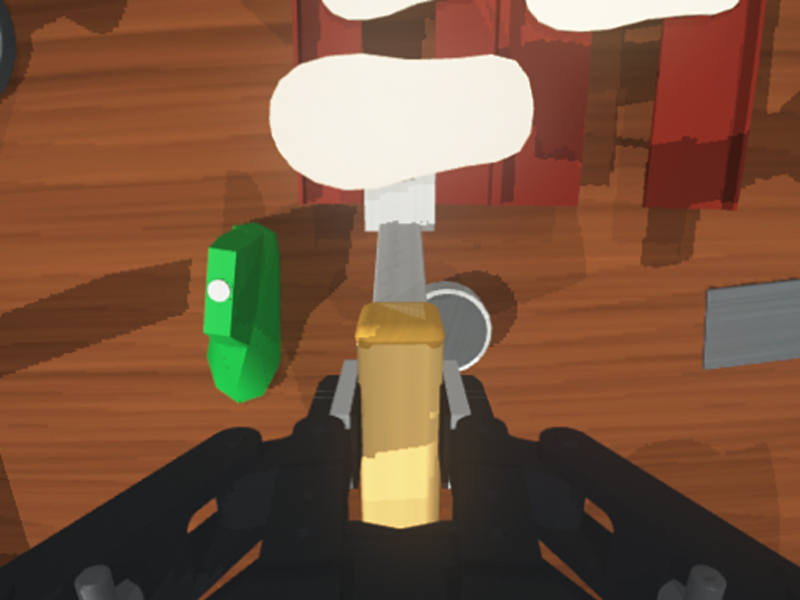

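```bash
python3 - <<'E'
from station import r
from h import *
im,o=load('w22'); c=r.calibration('wrist')
for n,p,row in (('s',(360,20),RS),('l',(575,31),RL)):
    X=back((np.array([p])+.5)/1.5625-.5,.051,c,o)[0,:2]; print(n,X, rot2(RY).T@(X-row))
place(r,RS,-.034,.001,-.094)
o,im=shot(r,'w23'); print(o['time'],o['wrist_force'],blade(o))
E
```

```text
s [0.63841081 0.30712968] [0.02417003 0.02274355]
l [0.62881715 0.17551547] [0.01865194 0.03545337]
place f [-0.02  0.11 -2.  ] [-0.23 -0.18 -1.21] [0.5794573  0.28730374 0.0277914 ]
exit f [ 0.32  0.43 -1.41]
68.2583 [ 0.32379037  0.01315962 -1.10774459] [0.49984029 0.28977461 0.10962046]
```

View pics/w23.png

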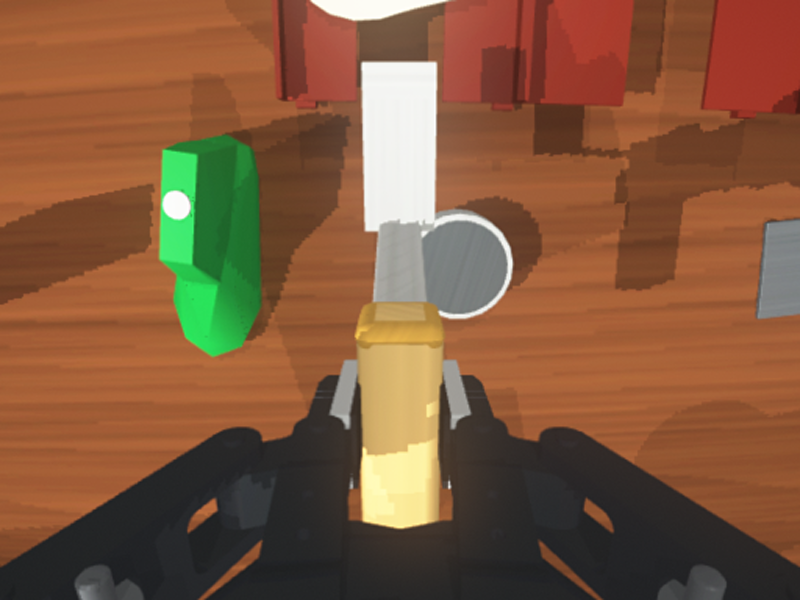

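Three boards are placed and lie as expected. Next is the last one, the long board on the upper step.

```bash
python3 - <<'E'
from station import r
from h import *
go(r,[.52,.20,.18],0,0,.3)
go(r,[*W(-.0,-.01),.20],4.1,0,.3)
o,im=shot(r,'w24'); print(o['time']); pr(findb(im,r.calibration('wrist'),o,zwarm))
E
```

```text
70.4167
{'cen': [641.4, -152.7], 'rc': [643.2, -157.6], 'L': 214.2, 'Wd': 104.2, 'ang': -24.899999618530273, 'z': 0.1, 'px': [349.3, 124.4]} W [41.  41.1] Wcen [39.6 46.1]
```

View pics/w24.png

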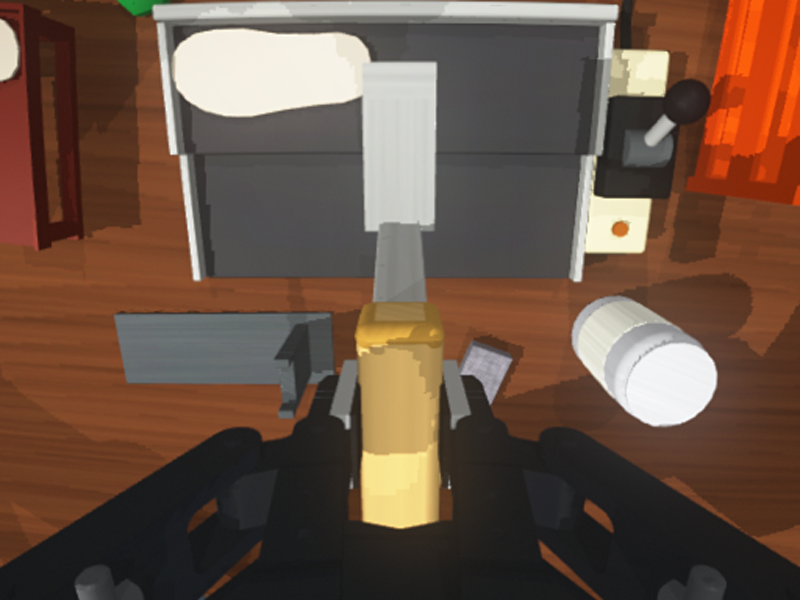

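```bash
python3 - <<'E'
from station import r
from h import *
pick_high(r,.0765,'w25')
E
```

```text
contact 0.04509999999999999 [-4.68  0.36  5.8 ]
-0.01 [1.4 0.  1.9] 0.0 [-2.4 -0.4  4.4] 0.01 [-3.1 -0.2  6.6] 0.02 [-2.9 -0.6  6.2] 0.03 [-4.   0.4  7.2] 0.04 [-6.  -0.3  9. ] 0.046 [-6.9  0.1  8.6] 0.051 [-8.4 -0.6 10.1] 
77.05 [-0.01724006  0.27334346 -2.21150438] [ 0.62949655 -0.12295161  0.11963859]
```

View pics/w25.png

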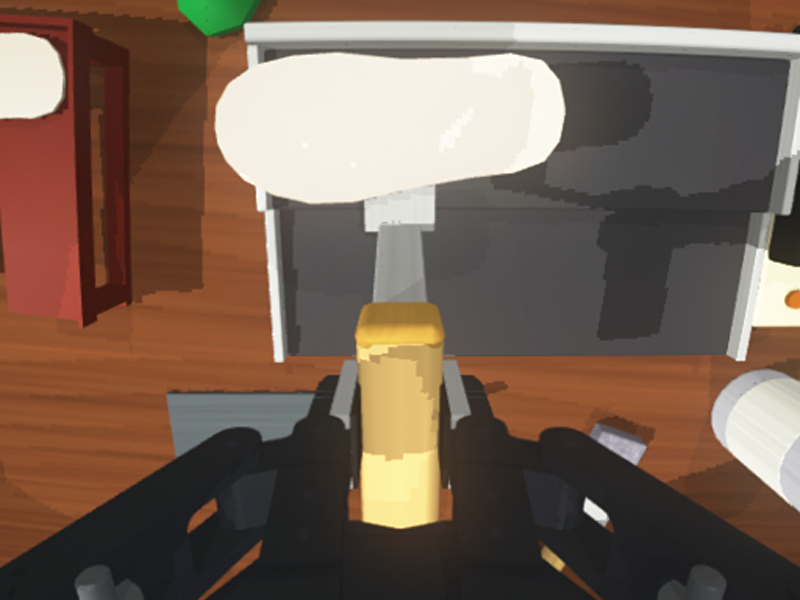

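```bash
python3 - <<'E'
from station import r
from h import *
go(r,[*W(-.05,.06),.16],4.1,-2,.15)
go(r,[.545,.140,.16],RY,-2,.25)
o,im=shot(r,'w26'); print(o['time'],o['wrist_force'],blade(o)); onblade(r,o,im,RY)
E
```

```text
79.1833 [-0.6050025  -0.76136282 -2.14173882] [0.54495531 0.13942097 0.15975363]
on blade: rc 2.8 30.8 size 193.1 69.6 88.9 x -0.0324 0.0387 y -0.066 0.127
```

View pics/w26.png

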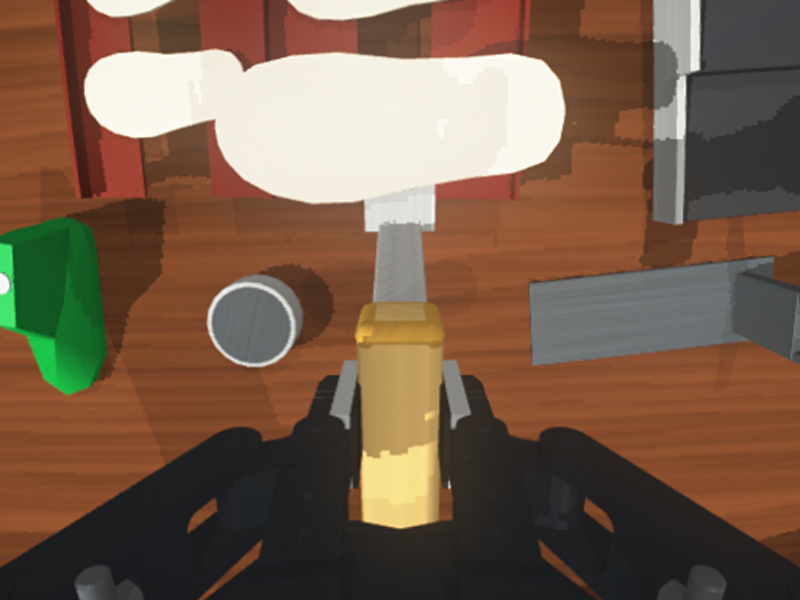

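```bash
python3 - <<'E'
from station import r
from h import *
im,o=load('w26'); c=r.calibration('wrist')
X=back((np.array([(335,19)])+.5)/1.5625-.5,.051,c,o)[0,:2]; print(X, rot2(RY).T@(X-RL))
place(r,RL,-.032,-.0038,-.095)
go(r,[.47,.20,.22],RY,0,.25)
o,im=shot(r,'w27'); print(o['time'],o['wrist_force'],blade(o)); shot(r,'t27','top')
crop(np.load('pics/t27.npy'),120,120,260,140,3,'pics/t27c.png')
E
```

```text
[0.62931023 0.17550314] [0.01914516 0.0354574 ]
place f [ 0.04 -0.43 -2.36] [-0.04 -0.08 -2.  ] [0.57683205 0.1379409  0.02783714]
exit f [ 0.46  0.32 -0.5 ]
83.1583 [-0.78301506  0.29944224 -2.02683685] [0.4691662  0.19949268 0.21763399]
```

View pics/w27.png

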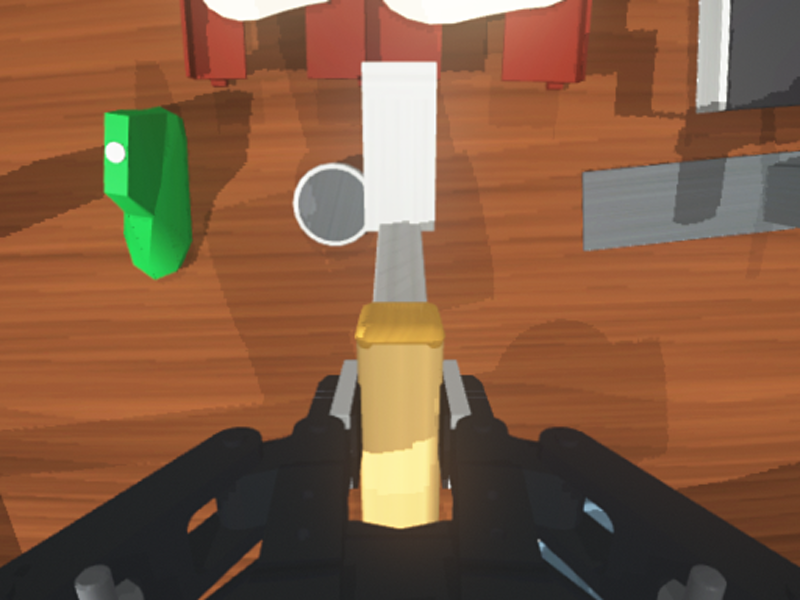

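View pics/t27c.png

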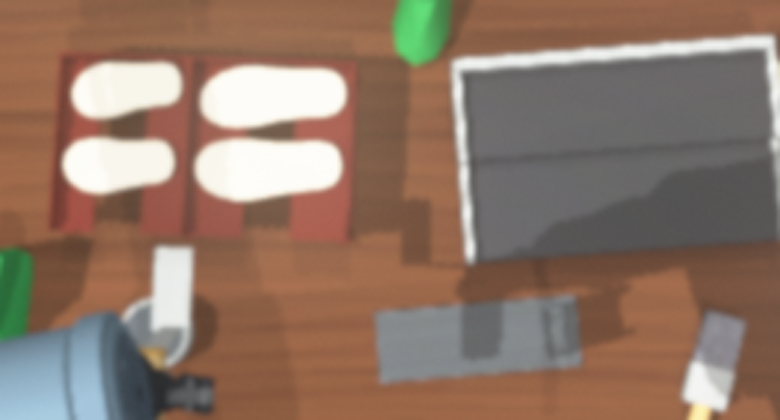

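```bash
python3 - <<'E'
from station import r
from h import *
B=np.array([.4199,-.0126])
go(r,[.44,.06,.20],60,0,.25)
go(r,[*B,.14],94.7,0,.25)
o,im=shot(r,'w28')
go(r,[*B,.03],94.7,0,.12)
f0=F(r,4); z=.008
while z>.001:
    go(r,[*B,z],94.7,0,.05); f=F(r,2)-f0
    if f[2]>3: break
    z-=.0007
print('z',z,f.round(2),blade(r.observe()),r.observe()['time'])
shot(r,'w29')
E
```

```text
z 0.0037999999999999996 [-0.85  0.5   4.05] [ 0.42003434 -0.01269898  0.00399421] 88.975
```

View pics/w29.png

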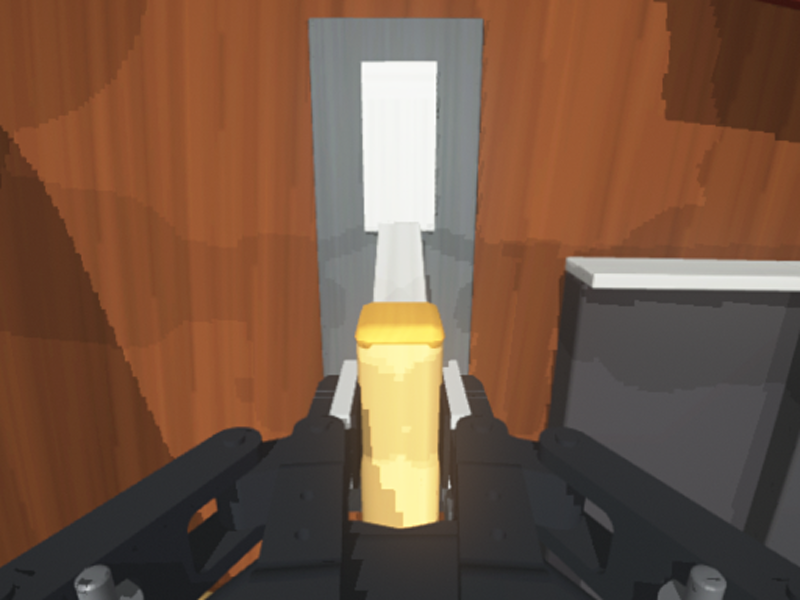

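Identical to the view when it was first gripped. I'll release, retract and check the rack from above.

```bash
python3 - <<'E'
from station import r
from h import *
r.command_gripper(0.6)
o=r.observe(); p=o['tcp_pos'].copy(); q=R2q(down(94.7)); print(o['wrist_force'].round(2))
r.line_to([p[0],p[1],.12],q,.08)
r.line_to([p[0],p[1]-.03,.20],q,.15)
shot(r,'w30')
r.move_ptp([.56,.205,.34],R2q(down(-1.9)))
o,im=shot(r,'w31'); print(o['time'])
pr(findb(im,r.calibration('wrist'),o,lambda p: .051 if p[0]>.5 and p[1]>.04 and p[1]<.36 and p[0]<.72 else None))
E
```

```text
[0.48 0.12 0.1 ]
93.1417
{'cen': [593.4, 288.1], 'rc': [591.9, 287.1], 'L': 102.6, 'Wd': 49.8, 'ang': -2.0999999046325684, 'z': 0.1, 'px': [309.0, 203.5]} W [ 21.6 488.3] Wcen [ 23.2 489.2]
{'cen': [588.6, 143.5], 'rc': [586.8, 141.4], 'L': 137.9, 'Wd': 55.4, 'ang': -1.7999999523162842, 'z': 0.1, 'px': [467.2, 203.1]} W [  6.2 343.3] Wcen [  8.1 345.4]
{'cen': [659.5, 139.4], 'rc': [657.7, 137.3], 'L': 138.0, 'Wd': 56.5, 'ang': -1.600000023841858, 'z': 0.1, 'px': [472.8, 122.2]} W [ 76.6 334.2] Wcen [ 78.5 336.1]
{'cen': [667.4, 281.7], 'rc': [669.0, 280.5], 'L': 104.3, 'Wd': 50.6, 'ang': 10.5, 'z': 0.1, 'px': [310.1, 118.4]} W [ 98.1 476.3] Wcen [ 96.6 477.5]
```

View pics/w30.png

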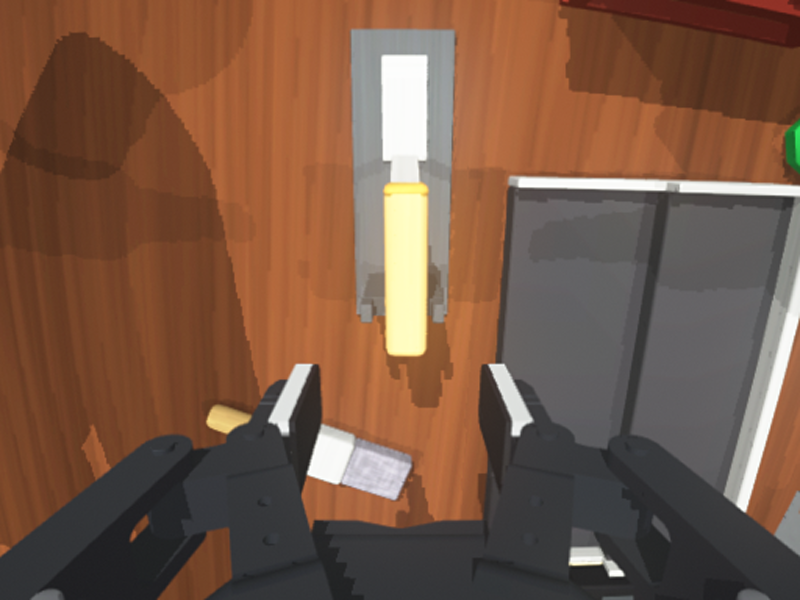

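View pics/w31.png

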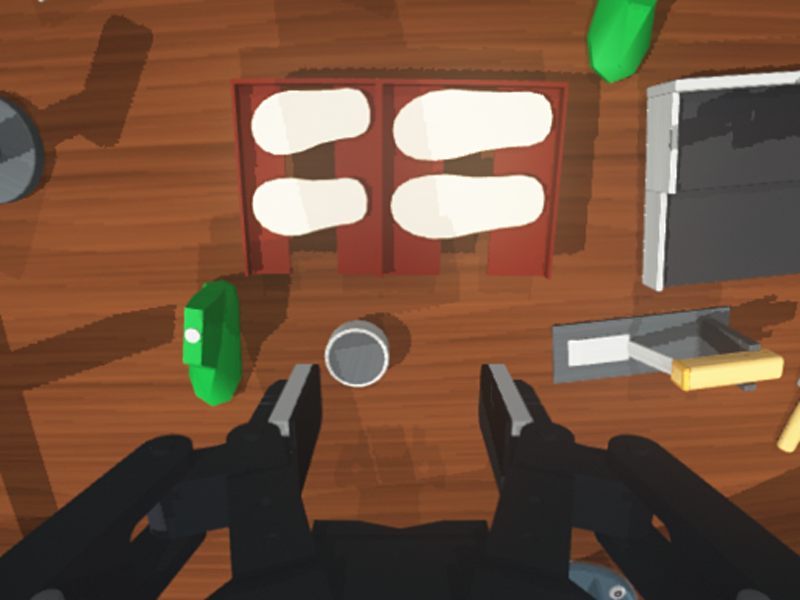

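```bash
python3 - <<'E'
from station import r
from h import *
im,o=load('w31'); c=r.calibration('wrist')
crop(im,145,45,225,135,3.5,'pics/w31c.png')
for k in boards(im,c,o):
    X=back(k,.051,c,o)[:,:2]; m=X.mean(0)
    if not(.5<m[0]<.72 and .04<m[1]<.36): continue
    row=RS if m[1]>.21 else RL
    Y=(X-row)@rot2(RY)*1000; print(Y.min(0).round(1),Y.max(0).round(1))
E
```

```text
[-46.5 -50.1] [ 3.3 52.5]
[-49.9 -69. ] [ 5.5 68.9]
[ 20.4 -70.7] [77.  67.2]
[ 25.2 -54.3] [78.6 48.5]
```

View pics/w31c.png

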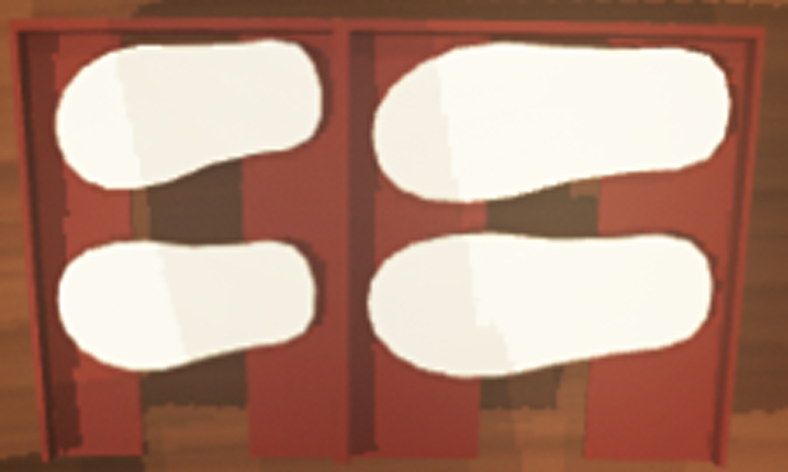

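```bash
python3 - <<'E'
from station import r
from h import *
r.hold(.3); o=r.observe(); print(o['time'],o['wrist_force'].round(2))
r.job_done()
E
```

```text
93.4917 [-1.13  0.07  0.01]
the job is handed in; nothing more can be done
```

The job is handed in at about 93.5 s. The plate was switched off first. All four boards (two short, two long) were then moved with the spatula onto their matching rows, and the spatula is back in its rest.

**Last checks**
- **Boards:** in the final wrist picture all four lie flat, apart from each other. The short ones reach at most 54 mm from the middle of the narrow row, where the flange is at 60.5 mm. The long ones reach at most 71 mm in the wide row, where the flange is at 78 mm. The far short board sits slightly askew, at most about 10°, but is flat.
- **Spatula:** before release its blade was within 1 mm of where I first gripped it, and the view from the wrist camera was the same.
- **Switch:** I saw it leaning to the back (off) in the pictures taken during the picks. I did not picture it again at the very end.
- **Other things on the bench:** the ones in the last pictures looked undisturbed. I did not measure them.

**What disagreed**
- **Finger length:** the closed fingertips end about at the TCP in the pictures, not 22 mm ahead of it. My first two passes at the switch went over its ball without moving it, so I lowered the gripper and the third pass pushed it to its stop (8 N).
- **Board knock:** I saw no board shifted by the knock that might happen.

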